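Load the bayonet-capped curing pot with wound coils

ROBOT

A 7-joint arm with a two-finger parallel gripper is mounted at the origin on the work surface. World frame = base frame: x ahead of the robot, y to its left, z up, the work surface at z = 0. Lengths are in m, angles in degrees, forces in N, time in s.
With the tool pointing down it reaches from about 0.425 to 0.95 m from the base axis. Payload 4.7 kg.
Tool frame: the origin (TCP) lies midway between the tips of the shut fingers; the grasp point (between the pads) lies 19 mm behind it; y points along the fingers, x is the direction in which the jaws open and shut, and the axes are right-handed (so a half turn about y gives the same grasp; the last joint's range is limited). The gripper opens to 85 mm and grips with 20 to 120 N. Pads are 22 mm wide; open, the fingers measure 114 mm over their backs; the gripper's body (76 mm by 85 mm) begins 54 mm behind the grasp point. The pads swing forward as they close: fully open they stand 13 mm farther back than shut.
Start: joints at [70.25, 26.849, -2.785, 87.806, 1.381, 65.374, -4.715], TCP at [0.21, -0.642, 0.231] pointing down, gripper open.
Joint ranges: [-148.3, 148.3], [-19.14, 114.17], [-79.39, 73.82], [5.75, 140.21], [-59.74, 239.74], [12.07, 113.84], [-152.46, 152.46]. Speed limits (degrees/s): [147.25, 147.25, 180, 180, 180, 180, 180].

INTERFACE

Orientations are given as a 3x3 rotation matrix whose columns are the frame's x, y, z axes.
In Python, from station import ctrl gives the robot as it stands.
- The arm moves only by the shell command python3 -m inch 'ROWS' [FORCE]. ROWS is JSON, a list of rows, each a list of 7 numbers: the turn, a rotation vector about the world's x, y, z in rad, then the shift along the world's x, y, z in mm, then the opening, from 0 (shut) to 1 (fully open). In form: [[wx, wy, wz, dx, dy, dz, claw], ...]. A call has exactly 5 rows; each row shifts and turns the pose as measured when the row begins; what a row does not reach is not made up. A row lasts 1/8 s, in which the tool goes at most 62.5 mm and 10.7 degrees, less where a joint would pass 70% of its speed; a pose out of reach is approached as far as the arm can. A call with a gripper value outside its range is refused whole. The fingers move at their own pace and stop on an object; FORCE is the grip in N (left out, the last holds). Time passes only in rows, so rows that do not move let the fingers close, or fill a call up. It gives the time, the measured TCP pose, the force and the opening at its end, in the units of the state.
- ctrl.state(): the state, without advancing time (a new reading comes with each control period).
- ctrl.snapshot(name): name is "scene" or "side" or "wrist"; returns the picture (420x560x3 uint8, red, green, blue); there is no depth.
- ctrl.camera_info(name): a dict with "vfov" (degrees; the focal length in pixels is half the picture's height over the tangent of half this angle, whatever the lens; pixels are square), "cx", "cy" (the principal point, pixels), "position" and "orientation" of the camera in the world; the wrist camera has in their place "mount" (4x4, takes a point from camera to tool coordinates, whose origin is the TCP and whose axes are the tool frame's). Camera axes: x right, y down, z forward; pixel columns grow to the right and rows downward; lengths in m; the calibration is good to about 2 mm. A picture is of the moment at which its call begins: read the wrist's pose just before it. camera_info takes no time and is no camera call.
- ctrl.job_done(): hands the job in, once; it reports no verdict.
The state is a dict: "time": time; "joint_positions": joint angles; "qd": joint speeds; "joint_torque": joint torques, N m; "position": TCP position; "tcp_rot": TCP orientation; "ft_force": force on the tool from outside, world axes, zero at the start; "moment": the same for the moment, N m; "finger_gap": opening from 0.0 (shut) to 1.0 (fully open).
Only numpy, scipy, OpenCV 4.12 (cv2) and the standard library are available. Lean on these libraries where they do the work, as an engineer would, in place of code of your own. Each camera call takes 0.05 s, during which the arm holds its last target.

TASK

Switch the curing pot's heater off (lever right over, away from the robot), then free the pot's bayonet cover by pressing it down and twisting it a quarter turn counter-clockwise, and lay it flat on the round rubber mat. With the cover lying there, put every wound coil on the bench into the pot, down on its floor; then put the cover back, press and twist it clockwise until it is locked in its claws, and only then switch the heater on again (lever right back towards the robot). Leave all the other things on the bench where they are.

Things in the scene. Friction and masses are not known exactly. Their poses are not given: they have to be found in the camera images.
- pot_floor (a point): Centre of the inner floor of the fixed round cream curing pot, 6 mm above the bench; axes as pot. Wall 182 mm across, 42 mm above this point; the claws on the rim reach 108 mm from the axis and 66 mm above this point. The seat ring's clear mouth is 144 mm across; cover off, its top is 58 mm above this point.
- pot: The pot, origin under its centre on the bench, z up; x runs through the middles of the two opposite claw pockets (red marks). From each pocket a lip, 4 mm lower than the pocket's roof, runs counter-clockwise (seen from above) to 57 deg from x. On the pocket's clockwise side is a solid end stop. The rest of the rim is open, so tabs are clear of the claws 68 to 155 deg counter-clockwise of the pockets.
- seat (a joint): Sprung seat ring (a 50 mm deep sleeve lining the pot wall) that carries the cover, in m: 0 with the cover locked, -0.004 with the cover free or off (up), at most 0.008 with the cover pressed right down. With the cover's weight helping, pressing takes some 4 N at 0 and 7 to 9 N at 0.006.
- cover_grip (a point): Centre of the grip of the cover's handle, on its axis, 22 mm above the disc's top face; axes as cover. Handle: black bar 70 mm along x, 18 mm thick along y, 34 mm high above the disc, top 12 mm above this point. Height of this point over pot_floor: 82 mm locked, 76 mm pressed for turning (77 at most, bottoms at 74), 86 mm free on the seat ring. On the mat: 34 mm over mat_top.
- cover: Loose aluminium bayonet cover, about 0.35 kg; origin under its centre, z up. Disc 162 mm across, 6 mm thick, on a spigot 134 mm across, 6 mm deep. Two steel tabs 30 mm wide reach 96 mm from the axis along x and -x (red marks; either fits either claw). Locked: x parallel to the pot's x within 3 deg or so, either way round. Free: turned a quarter turn counter-clockwise from that.
- mat_top (a point): Centre of the top of the round black rubber mat with a grey disc on it (fixed, 210 mm across, 3 mm thick, on the bench), where the cover is laid. The mat and the switch change sides of the bench from start to start.
- switch_tip (a point): Centre of the black ball (26 mm across) on the heater switch's lever: a steel rod 10 mm thick, 80 mm from pivot to ball. Pivot 22 mm above the bench, in the top of a fixed orange block 70 x 50 x 25 mm. The ball's y axis is the pivot axis, its y cross world z is the swing direction from on to off. At either stop the ball is 38 mm from the pivot in plan, 92 mm above the bench.
- switch (a joint): Heater switch lever: 0 rad leans towards the robot (on), 1.0 rad leans away from the robot (off); it stays where it is left and takes about 1 N to move at the ball.
- coil0_mid (a point): Centre (half-way up) of a wound coil: copper-brown winding on a white square bobbin, 30 x 30 mm and 36 mm high, 60 g, standing on the bench at the start; z along its height, x and y square to its sides. May be absent.
- coil1_mid (a point): Centre (half-way up) of a wound coil: copper-brown winding on a white square bobbin, 30 x 30 mm and 36 mm high, 60 g, standing on the bench at the start; z along its height, x and y square to its sides. May be absent.
- coil2_mid (a point): Centre (half-way up) of a wound coil: copper-brown winding on a white square bobbin, 30 x 30 mm and 36 mm high, 60 g, standing on the bench at the start; z along its height, x and y square to its sides. May be absent.
- coil3_mid (a point): Centre (half-way up) of a wound coil: copper-brown winding on a white square bobbin, 30 x 30 mm and 36 mm high, 60 g, standing on the bench at the start; z along its height, x and y square to its sides. May be absent.
- tape: Bystander, not to be disturbed: roll of paper tape, 90 mm across, 20 mm high, lying flat. Origin at its underside centre.
- screwdriver: Bystander, not to be disturbed: blue-handled screwdriver, 180 mm, lying. Origin at its underside (lies along x).
- wrench: Bystander, not to be disturbed: wrench, 150 mm, lying. Origin at its underside (lies along x).
- spool_a: Bystander, not to be disturbed: black spool of copper wire, 60 mm across, 50 mm high. Origin at its underside centre.
- spool_b: Bystander, not to be disturbed: black spool of brassy wire, 60 mm across, 50 mm high. Origin at its underside centre.
- tin: Bystander, not to be disturbed: small steel jar with a red cap, 54 mm across, 60 mm high. Origin at its underside centre.
- carton: Bystander, not to be disturbed: small cardboard carton, 70 x 50 x 40 mm. Origin at its underside centre.
Not all that is in view belongs to the job. Leave any green or yellow look-alike of the part that bears coil2_mid alone.

How it is judged (in metres and radians):
On the way, in this order (a step that is already met when the one before it is completed fails the run):
1. the heater is switched off while the cover is still locked (value of joint switch above 0.85 rad and horizontal distance between cover_grip and pot_floor below 0.008 m and z of cover_grip in the frame of pot_floor between 0.079 and 0.085 m and angle between the x axis of cover_grip and the x axis of pot_floor, either way round below 0.15 rad), for 0.2 s.
2. the cover has been freed and lies flat on the mat, let go, with the heater still off (value of joint switch above 0.85 rad and horizontal distance between cover_grip and mat_top below 0.04 m and z of cover_grip in the frame of mat_top below 0.038 m and angle between cover_grip's own z axis and vertical below 0.1 rad and contact force between the fingers and cover below 0.3 N), for 0.3 s.
3. every coil is in the pot, on its floor, while the cover lies on the mat (value of joint switch above 0.85 rad and horizontal distance between cover_grip and mat_top below 0.06 m and horizontal distance between each of coil0_mid, coil1_mid, coil2_mid, coil3_mid and pot_floor below 0.07 m and z of each of coil0_mid, coil1_mid, coil2_mid, coil3_mid in the frame of pot_floor below 0.034 m), for 0.2 s.
4. the cover is back on the pot and locked, let go, with the heater still off and the coils inside (all of step 1 and contact force between the fingers and cover below 0.3 N and horizontal distance between each of coil0_mid, coil1_mid, coil2_mid, coil3_mid and pot_floor below 0.07 m and z of each of coil0_mid, coil1_mid, coil2_mid, coil3_mid in the frame of pot_floor below 0.034 m), for 0.3 s.
At the end, for the whole second after the job is handed in: Heater lever on (under 0.15 rad); cover locked on the pot and at rest (within 8 mm of the axis, cover_grip 79 to 85 mm above the pot floor, tabs within 0.15 rad of the pockets); every coil present inside: centre within 70 mm of the axis, under 34 mm above the floor (value of joint switch below 0.15 rad and horizontal distance between cover_grip and pot_floor below 0.008 m and z of cover_grip in the frame of pot_floor between 0.079 and 0.085 m and angle between the x axis of cover_grip and the x axis of pot_floor, either way round below 0.15 rad and horizontal distance between each of coil0_mid, coil1_mid, coil2_mid, coil3_mid and pot_floor below 0.07 m and z of each of coil0_mid, coil1_mid, coil2_mid, coil3_mid in the frame of pot_floor below 0.034 m and linear speed of cover below 0.02 m/s and angular speed of cover below 0.1 rad/s); the robot touches nothing.
It fails at once if a bystander is moved more than 30 mm (distance of any of tape, screwdriver, wrench, spool_a, spool_b, tin, carton from where it was at the start of the episode above 0.03 m).
Of coil0, coil1, coil2, coil3 only 2 to 4 are there at a start; the rules pass over those that are not, and their reading is None.
At some moment in a run one of coil0, coil1, coil2, coil3 may be knocked a few centimetres aside while the robot is not near it.
It also fails if it takes over 210 s, if anything falls off the work surface, if the arm or the gripper's body presses on something with over 40 N, if the wrist force passes 120 N, or if a joint passes its speed limit or range.

## Working session

There is one attempt and no reset: what is moved stays moved. The work goes in short steps, Python scripts to look and compute and a shell command to move; the robot and the scene stay as the last step left them, time stands still between calls to the robot, and variables do not carry over. Pictures are saved under pics/ and viewed, and the job is handed in when it is done.

```bash
ls -la; mkdir -p pics
cat > h.py <<'E'
import numpy as np, cv2, math
from station import ctrl
def snap(cam,name):
    s=ctrl.state(); im=ctrl.snapshot(cam); cv2.imwrite(f'pics/{name}.png',im[:,:,::-1]); return s,im
def campose(cam,s=None):
    i=ctrl.camera_info(cam)
    f=210/math.tan(math.radians(i['vfov'])/2)
    if 'mount' in i:
        M=np.array(i['mount']);R=np.array(s['tcp_rot']);p=np.array(s['position'])
        return f,i['cx'],i['cy'],R@M[:3,:3],p+R@M[:3,3]
    return f,i['cx'],i['cy'],np.array(i['orientation']),np.array(i['position'])
def ray(cp,u,v):
    f,cx,cy,R,p=cp; return p,R@np.array([(u-cx)/f,(v-cy)/f,1.])
def onz(cp,u,v,z):
    p,d=ray(cp,u,v); return p+d*(z-p[2])/d[2]
def proj(cp,X):
    f,cx,cy,R,p=cp; c=R.T@(np.array(X)-p); return np.array([cx+f*c[0]/c[2],cy+f*c[1]/c[2]])
E
python3 - <<'E'
from h import *
s=ctrl.state();print({k:(np.round(v,3).tolist()) for k,v in s.items()})
for c in ['scene','side','wrist']:
    print(c,ctrl.camera_info(c)); snap(c,c+'0')
E
```

```text
total 12
drwxr-xr-x  3 agent agent 4096 Dec  7 02:27 .
drwxr-xr-x 23 root  root  4096 Dec  7 02:27 ..
drwxr-xr-x  2 agent agent 4096 Dec  7 02:27 pics
{'time': 0.0, 'joint_positions': [70.251, 26.898, -2.785, 87.874, 1.382, 65.375, -4.717], 'qd': [0.099, -0.051, -0.019, -0.018, 0.005, 0.07, -0.013], 'joint_torque': [-0.0, -51.03, -0.046, -23.771, 0.011, 0.008, -0.0], 'position': [0.209, -0.641, 0.23], 'tcp_rot': [[0.311, -0.001, 0.951], [-0.951, 0.002, 0.311], [-0.002, -1.0, -0.0]], 'ft_force': [-0.153, 0.45, -0.001], 'moment': [0.006, 0.072, 0.013], 'finger_gap': 0.999}
scene {'vfov': 56.53196519150284, 'cx': 287.8052366717313, 'cy': 205.81282642903668, 'position': array([ 0.80348194, -0.51020538,  1.06679876]), 'orientation': array([[ 0.85953633,  0.44543323, -0.25057242],
       [ 0.51093842, -0.73762015,  0.44142773],
       [ 0.01179931, -0.50745025, -0.86160027]])}
side {'vfov': 54.22964326986971, 'cx': 281.32393601677114, 'cy': 205.74627323369168, 'position': array([0.4297259 , 0.85778479, 0.84624934]), 'orientation': array([[-0.99482705, -0.05990366,  0.08204077],
       [-0.10125628,  0.6494989 , -0.75359031],
       [-0.00814257, -0.75799916, -0.6522047 ]])}
wrist {'vfov': 61.61045918515276, 'cx': 283.418761170394, 'cy': 207.62738188974328, 'mount': array([[ 9.99999623e-01,  6.78521680e-04, -5.41997475e-04,
        -4.90900404e-04],
       [ 7.18041810e-04, -2.95001353e-01,  9.55496565e-01,
        -1.42035083e-01],
       [ 4.88435147e-04, -9.55496594e-01, -2.95001729e-01,
         7.60785696e-02],
       [ 0.00000000e+00,  0.00000000e+00,  0.00000000e+00,
         1.00000000e+00]])}
```

View pics/scene0.png

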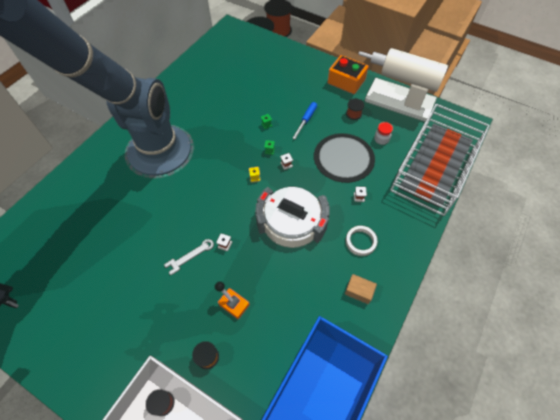

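View pics/side0.png

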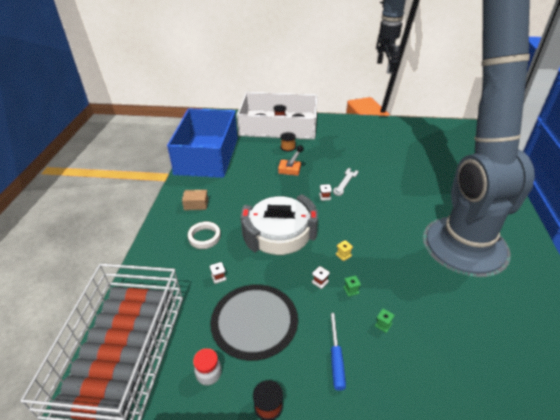

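View pics/wrist0.png

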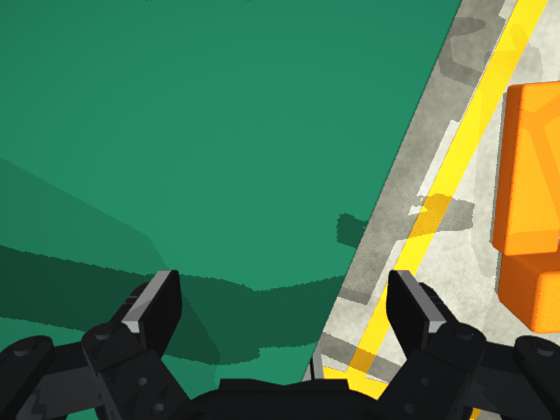

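Scene view: the pot is at (292,215), the mat at (345,157) and the switch at (232,300). White/brown coils are at (287,160), (360,194) and (224,241). The look-alikes are yellow (255,174) and green (266,121), (270,147).

Next I'll enlarge these to confirm.

Run:
```python
import cv2
a=cv2.imread('pics/scene0.png')[100:330,150:400]; b=cv2.imread('pics/side0.png')[130:370,170:420]
cv2.imwrite('pics/zs.png',cv2.resize(a,None,fx=3.1,fy=2.6*1,interpolation=cv2.INTER_CUBIC)[:598]) 
cv2.imwrite('pics/zs.png',cv2.resize(a,None,fx=2.6,fy=2.6,interpolation=cv2.INTER_CUBIC))
cv2.imwrite('pics/zd.png',cv2.resize(b,None,fx=2.5,fy=2.5,interpolation=cv2.INTER_CUBIC))
```

```text
(no output)
```

View pics/zs.png

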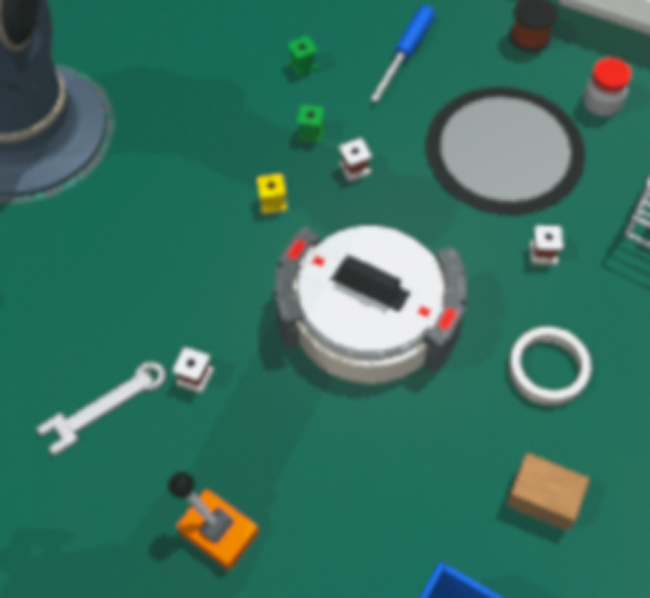

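View pics/zd.png

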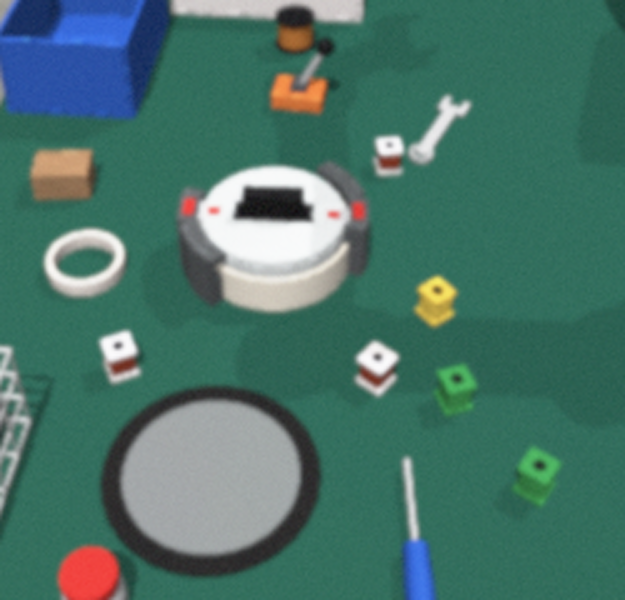

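The three coils with white bobbins and brown windings match the description; the yellow and green look-alikes stay. I'll measure everything in both views and check for lens distortion.

```bash
cat > m.py <<'E'
from h import *
S=campose('scene');D=campose('side')
zs=lambda x,y:(150+x/2.6,100+y/2.6); zd=lambda x,y:(170+x/2.5,130+y/2.5)
P={'coilA':(zs(355,152),zd(377,356),.036),'coilB':(zs(548,237),zd(118,346),.036),'coilC':(zs(192,363),zd(389,145),.036),
'mat':(zs(505,148),zd(210,478),.003),'ball':(zs(181,485),zd(325,47),.092),
'claw1':(zs(297,249),zd(358,211),.072),'claw2':(zs(447,318),zd(190,206),.072),
'tab1':(zs(318,261),zd(334,214),.072),'tab2':(zs(424,311),zd(214,210),.072),'spooldark':(zs(535,10),zd(600,600),.05),'tin':(zs(611,73),zd(90,570),.06),
'block':(zs(217,527),zd(299,92),.025),'yellow':(zs(271,186),zd(438,290),.036),'g1':(zs(311,115),zd(457,380),.036),'g2':(zs(302,48),zd(540,466),.036)}
for k,(a,b,z) in P.items():
    A=onz(S,*a,z);B=onz(D,*b,z)
    p1,d1=ray(S,*a);p2,d2=ray(D,*b)
    t=np.linalg.lstsq(np.c_[d1,-d2],p2-p1,rcond=None)[0]
    X=(p1+t[0]*d1+p2+t[1]*d2)/2
    print(k,np.round(A[:2],3),np.round(B[:2],3),'tri',np.round(X,3),'gap',round(np.linalg.norm(p1+t[0]*d1-p2-t[1]*d2),4))
E
python3 m.py
```

```text
coilA [0.408 0.172] [0.405 0.171] tri [0.406 0.172 0.036] gap 0.0022
coilB [0.673 0.182] [0.671 0.183] tri [0.672 0.183 0.035] gap 0.0012
coilC [ 0.403 -0.176] [ 0.4   -0.178] tri [ 0.401 -0.177  0.036] gap 0.0028
mat [0.56  0.301] [0.558 0.308] tri [ 0.559  0.305 -0.002] gap 0.0005
ball [ 0.493 -0.309] [ 0.492 -0.311] tri [ 0.492 -0.309  0.093] gap 0.0015
claw1 [ 0.436 -0.007] [ 0.434 -0.008] tri [ 0.435 -0.007  0.072] gap 0.0021
claw2 [0.627 0.003] [0.624 0.001] tri [0.625 0.002 0.073] gap 0.0029
tab1 [ 0.465 -0.008] [ 0.46 -0.  ] tri [ 0.462 -0.006  0.067] gap 0.0027
tab2 [ 0.601 -0.003] [0.596 0.006] tri [ 0.598 -0.     0.067] gap 0.0024
spooldark [0.5   0.501] [0.219 0.421] tri [0.375 0.476 0.108] gap 0.2724
tin [0.637 0.44 ] [0.634 0.441] tri [0.636 0.441 0.059] gap 0.0023
block [ 0.53  -0.313] [ 0.525 -0.299] tri [ 0.527 -0.311  0.016] gap 0.0011
yellow [0.345 0.072] [0.342 0.072] tri [0.343 0.073 0.035] gap 0.0031
g1 [0.328 0.193] [0.325 0.194] tri [0.326 0.194 0.035] gap 0.0023
g2 [0.256 0.286] [0.252 0.288] tri [0.253 0.287 0.034] gap 0.0028
```

```bash
python3 -m inch '[[0,0,0.18,40,47,0,0.7],[0,0,0.18,40,47,0,0.7],[0,0,0.18,40,47,0,0.7],[0,0,0.18,40,47,0,0.7],[0,0,0.18,40,47,0,0.7]]' 40
```

```text
time: 0.78
position: [0.4063, -0.4049, 0.2285]
tcp_rot: [[0.943, -0.004, 0.332], [-0.332, -0.003, 0.943], [-0.003, -1.0, -0.004]]
ft_force: [0.5, -0.3, 0.4]
finger_gap: 0.7
```

```bash
python3 -m inch '[[0,0,0.14,40,45,0,0.7],[0,0,0.14,42,45,0,0.7],[0,0,0,4,5,0,0.7],[0,0,0,0,0,0,0.7],[0,0,0,0,0,0,0.7]]'
python3 - <<'E'
from h import *
s,im=snap('wrist','w1');snap('scene','s1')
print(np.round(s['position'],4),proj(campose('wrist',s),[.492,-.309,.092]),proj(campose('wrist',s),[.53,-.312,.025]))
E
```

```text
time: 1.4
position: [0.4957, -0.303, 0.228]
tcp_rot: [[0.999, -0.003, 0.042], [-0.042, -0.002, 0.999], [-0.003, -1.0, -0.002]]
ft_force: [0.0, -0.9, -0.1]
finger_gap: 0.697
[ 0.4957 -0.303   0.228 ] [279.0601603  203.27427334] [317.93994849 185.72252396]
```

View pics/w1.png

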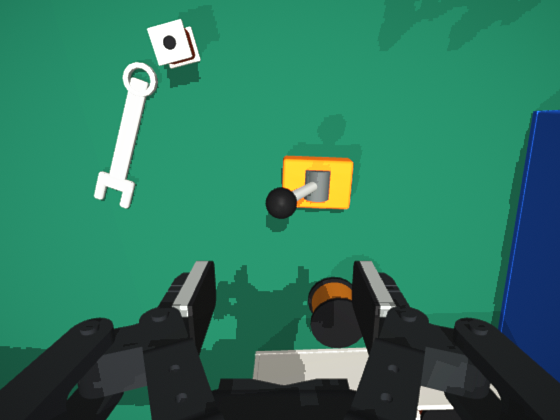

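View pics/s1.png

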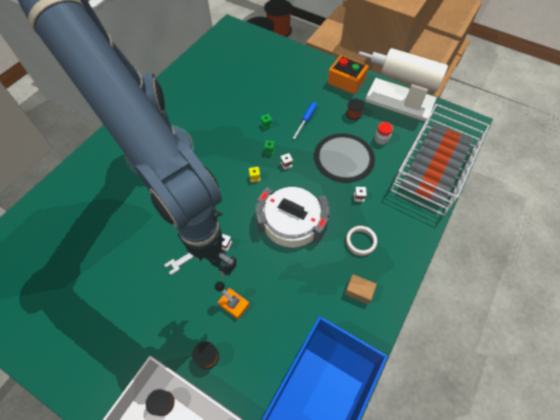

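```bash
python3 -m inch '[[0,0,0,-4,-6,-40,0.7],[0,0,0,0,0,-50,0.7],[0,0,0,0,0,-50,0.7],[0,0,0,0,0,-15,0.7],[0,0,0,0,0,0,0.7]]'; python3 -m inch '[[0,0,0,20,0,0,0.7],[0,0,0,20,0,0,0.7],[0,0,0,15,0,0,0.7],[0,0,0,10,0,0,0.7],[0,0,0,5,0,0,0.7]]'
```

```text
time: 2.12
position: [0.489, -0.3171, 0.0717]
tcp_rot: [[0.999, 0.001, 0.055], [-0.055, -0.008, 0.998], [0.001, -1.0, -0.008]]
ft_force: [-0.6, 0.1, 1.2]
finger_gap: 0.702
time: 2.75
position: [0.5628, -0.3216, 0.08]
tcp_rot: [[0.998, 0.008, 0.06], [-0.059, -0.016, 0.998], [0.009, -1.0, -0.015]]
ft_force: [-1.2, 0.8, -1.0]
finger_gap: 0.7
```

Run:
```python
from h import *
snap('side','d2')
a=cv2.imread('pics/d2.png')[90:290,190:390];cv2.imwrite('pics/d2z.png',cv2.resize(a,None,fx=3,fy=3,interpolation=cv2.INTER_CUBIC))
```

```text
(no output)
```

View pics/d2z.png

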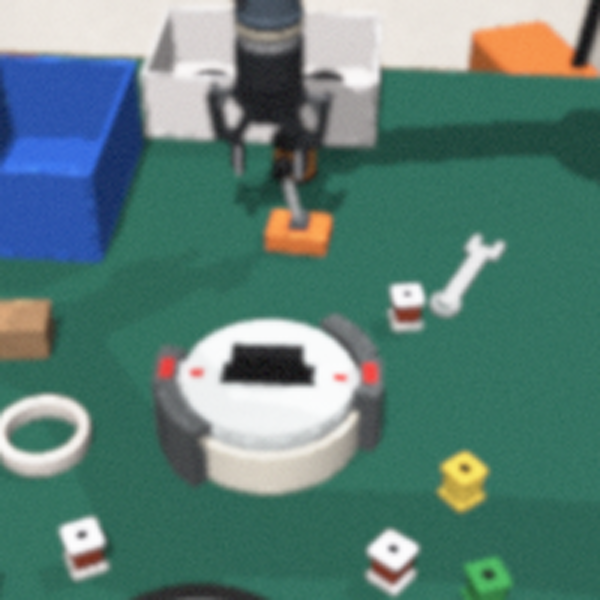

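```bash
python3 -m inch '[[0,0,0,8,3,-4,0.7],[0,0,0,8,3,-2,0.7],[0,0,0,5,2,0,0.7],[0,0,0,4,0,0,0.7],[0,0,0,0,0,0,0.7]]'
python3 - <<'E'
from h import *
s,_=snap('wrist','w3');snap('side','d3');print(s['position'])
a=cv2.imread('pics/d3.png')[90:290,190:390];cv2.imwrite('pics/d3z.png',cv2.resize(a,None,fx=3,fy=3,interpolation=cv2.INTER_CUBIC))
E
```

```text
time: 3.42
position: [0.5835, -0.3138, 0.0726]
tcp_rot: [[0.998, -0.006, 0.061], [-0.061, -0.015, 0.998], [-0.005, -1.0, -0.016]]
ft_force: [-0.4, 0.2, 1.4]
finger_gap: 0.702
[ 0.58350028 -0.31384003  0.07258947]
```

View pics/d3z.png

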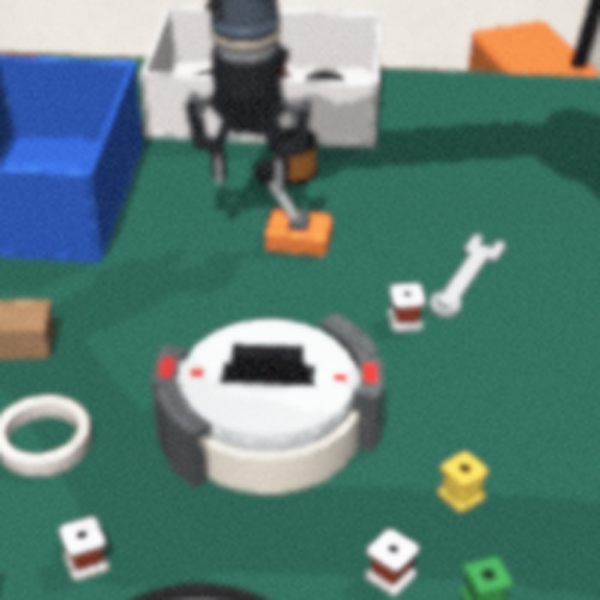

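View pics/w3.png

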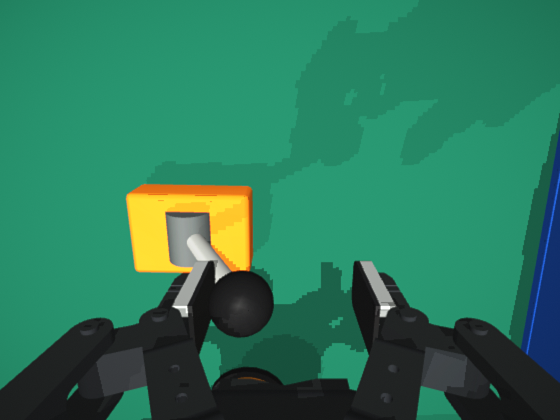

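```bash
python3 - <<'E'
from h import *
s=ctrl.state();print(onz(campose('wrist',s),241,304,.092))
E
python3 -m inch '[[0,0,0,5,0,0,0.7],[0,0,0,5,0,0,0.7],[0,0,0,4,1,0,0.7],[0,0,0,0,0,0,0.7],[0,0,0,0,0,0,0.7]]'
```

```text
[ 0.56743856 -0.31440904  0.092     ]
time: 4.15
position: [0.583, -0.3139, 0.0715]
tcp_rot: [[0.997, -0.04, 0.065], [-0.066, -0.013, 0.998], [-0.039, -0.999, -0.016]]
ft_force: [-1.6, 0.2, 1.4]
finger_gap: 0.702
```

```bash
cat >> h.py <<'E'
from scipy.spatial.transform import Rotation as Ro
def to(x,y,z,yaw):
    s=ctrl.state();R=np.array(s['tcp_rot']);a=math.radians(yaw)
    T=np.array([[math.cos(a),0,0],[math.sin(a),0,0],[0,-1,0.]]);T[:,2]=np.cross(T[:,0],T[:,1])
    r=Ro.from_matrix(T@R.T).as_rotvec();d=(np.array([x,y,z])-s['position'])*1000
    print('rot',np.round(r,3),'deg %.1f'%np.degrees(np.linalg.norm(r)),'shift',np.round(d,1),'yaw %.1f'%math.degrees(math.atan2(R[1,0],R[0,0])),'j7 %.0f'%s['joint_positions'][6])
E
python3 -m inch '[[0,0,0,-5,0,0,0.7],[0,0,0,-5,0,40,0.7],[0,0,0,0,0,60,0.7],[0,0,0,0,0,60,0.7],[0,0,0,0,0,0,0.7]]'
python3 -c "
from h import *
to(.53,-.003,.26,-87)"
```

```text
time: 4.78
position: [0.5761, -0.3114, 0.2355]
tcp_rot: [[0.998, -0.03, 0.062], [-0.062, -0.011, 0.998], [-0.03, -0.999, -0.013]]
ft_force: [0.2, -0.2, -0.6]
finger_gap: 0.702
rot [-0.013 -0.033 -1.456] deg 83.4 shift [-46.1 308.4  24.5] yaw -3.6 j7 11
```

```bash
python3 -m inch '[[0,-0.01,-0.18,-9,55,8,1],[0,0,-0.18,-9,55,8,1],[0,-0.01,-0.18,-9,55,5,1],[0,0,-0.18,-9,55,4,1],[-0.01,-0.01,-0.18,-9,55,0,1]]'
python3 -c "
from h import *
to(.53,-.003,.26,-87)"
```

```text
time: 5.4
position: [0.5308, -0.0358, 0.2573]
tcp_rot: [[0.554, 0.002, 0.833], [-0.832, -0.005, 0.554], [0.005, -1.0, -0.001]]
ft_force: [0.7, 0.4, 0.0]
finger_gap: 0.996
rot [ 0.005  0.001 -0.535] deg 30.6 shift [-0.8 32.8  2.7] yaw -56.4 j7 -63
```

```bash
python3 -m inch '[[0,0,-0.18,0,17,1,1],[0,0,-0.18,0,16,1,1],[0,0,-0.17,0,0,0,1],[0,0,0,0,0,0,1],[0,0,0,0,0,0,1]]'
python3 - <<'E'
from h import *
to(.53,-.003,.26,-87)
s,im=snap('wrist','w4')
E
```

```text
time: 6.02
position: [0.529, 0.0071, 0.256]
tcp_rot: [[0.058, -0.0, 0.998], [-0.998, -0.002, 0.058], [0.002, -1.0, -0.0]]
ft_force: [-0.4, -0.4, -0.1]
finger_gap: 1.003
rot [ 0.002 -0.    -0.005] deg 0.3 shift [  1.  -10.1   4. ] yaw -86.7 j7 -97
```

View pics/w4.png

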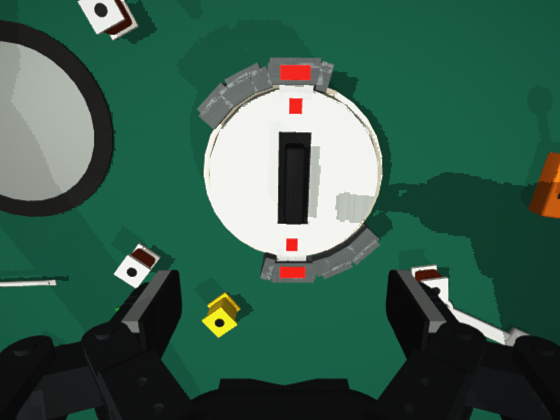

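Wrist view: the claw marks are at (295,72) and (292,272), with tab marks at (296,106) and (292,244). The handle is at (294,177). I'll get exact values from colour masks.

Run:
```python
from h import *
s=ctrl.state();im=cv2.imread('pics/w4.png')[:,:,::-1].astype(int)
cp=campose('wrist',s)
m=((im[:,:,0]>180)&(im[:,:,1]<60)&(im[:,:,2]<60)).astype(np.uint8)
n,_,st,c=cv2.connectedComponentsWithStats(m)
P=[]
for i in range(1,n):
    if st[i,4]>40:
        z=.072 if st[i,4]>300 else .072
        X=onz(cp,*c[i],z);P.append(X);print(st[i],c[i],np.round(X,4))
d=P[0]-P[-1];print('claw mid',(P[0]+P[-1])/2,math.degrees(math.atan2(d[1],d[0])))
d=P[1]-P[2];print('tab mid',(P[1]+P[2])/2,math.degrees(math.atan2(d[1],d[0])))
k=((im.max(2)<60)).astype(np.uint8);k[:120]=0;k[240:]=0;k[:,:270]=0;k[:,330:]=0
ct=max(cv2.findContours(k,0,2)[0],key=cv2.contourArea);r=cv2.minAreaRect(ct);print(r,onz(cp,*r[0],.094))
```

```text
[281  65  29  15 419] [294.88544153  72.2673031 ] [0.6272 0.0032 0.072 ]
[290  99  12  14 156] [295.07692308 105.42307692] [0.5996 0.0011 0.072 ]
[287 239  10  12 111] [291.45945946 244.05405405] [ 0.4664 -0.0042  0.072 ]
[280 267  25  11 275] [292. 272.] [ 0.4355 -0.0068  0.072 ]
claw mid [ 0.53133094 -0.00180137  0.072     ] 2.962952052263087
tab mid [ 0.53304867 -0.00153769  0.072     ] 2.3004823830135432
((293.022216796875, 177.83407592773438), (31.016111373901367, 90.7496109008789), 1.9091525077819824) [ 5.38786875e-01 -4.28030159e-04  9.40000000e-02]
```

```bash
python3 -m inch '[[0,0,0,1,-5,-40,1],[0,0,0,1,-4,-50,1],[0,0,0,1,0,-35,1],[0,0,0,0,0,0,1],[0,0,0,0,0,0,1]]'
python3 - <<'E'
from h import *
to(.532,-.002,.069,-87)
E
```

```text
time: 6.7
position: [0.5341, -0.004, 0.1298]
tcp_rot: [[0.06, 0.006, 0.998], [-0.998, -0.001, 0.06], [0.001, -1.0, 0.006]]
ft_force: [-0.2, -0.2, 0.5]
finger_gap: 0.999
rot [ 0.001  0.006 -0.008] deg 0.6 shift [ -2.1   2.  -60.8] yaw -86.6 j7 -99
```

```bash
python3 -m inch '[[0,0.006,-0.008,-2,2,-30,1],[0,0,0,0,0,-23,1],[0,0,0,0,0,-5,1],[0,0,0,0,0,0,1],[0,0,0,0,0,0,1]]'
python3 - <<'E'
from h import *
to(.532,-.002,.069,-87)
E
```

```text
time: 7.32
position: [0.5391, -0.0019, 0.0794]
tcp_rot: [[0.052, 0.017, 0.998], [-0.999, -0.001, 0.052], [0.002, -1.0, 0.017]]
ft_force: [0.3, -0.0, 0.7]
finger_gap: 0.997
rot [0.001 0.017 0.   ] deg 1.0 shift [ -7.1  -0.1 -10.4] yaw -87.0 j7 -101
```

```bash
python3 -m inch '[[0,0.012,0,-6,0,-7,1],[0,0.005,0,-2,0,-4,1],[0,0,0,0,0,0,0.1],[0,0,0,0,0,0,0.1],[0,0,0,0,0,0,0.1]]' 60
python3 - <<'E'
from h import *
to(.532,-.002,.069,-87)
E
```

```text
time: 7.95
position: [0.5313, -0.0019, 0.069]
tcp_rot: [[0.052, 0.001, 0.999], [-0.999, -0.001, 0.052], [0.001, -1.0, 0.001]]
ft_force: [0.7, 0.3, 0.0]
finger_gap: 0.377
rot [0.001 0.001 0.   ] deg 0.1 shift [ 0.7 -0.1 -0. ] yaw -87.0 j7 -101
```

```bash
python3 -m inch '[[0,0,0,0,0,0,0.1],[0,0,0,0,0,0,0.1],[0,0,0,0,0,0,0.1],[0,0,0,0,0,0,0.1],[0,0,0,0,0,0,0.1]]' 60
python3 - <<'E'
from h import *
to(.532,-.002,.069,-87)
s,_=snap('wrist','w5')
E
```

```text
time: 8.57
position: [0.5314, -0.002, 0.0692]
tcp_rot: [[0.051, 0.001, 0.999], [-0.999, -0.001, 0.051], [0.001, -1.0, 0.001]]
ft_force: [-0.2, -0.4, 0.7]
finger_gap: 0.202
rot [0.001 0.001 0.001] deg 0.1 shift [ 0.6  0.  -0.2] yaw -87.1 j7 -101
```

View pics/w5.png

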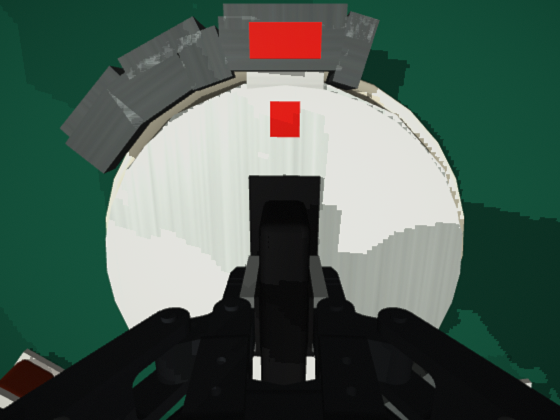

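The jaws hold the bar squarely (gap 0.20 ≈ 17 mm). Pressing down next.

```bash
python3 -m inch '[[0,0,0,0,0,-4,0.1],[0,0,0,0,0,-4,0.1],[0,0,0,0,0,-3,0.1],[0,0,0,0,0,-2,0.1],[0,0,0,0,0,-2,0.1]]' 80
python3 - <<'E'
from h import *
to(.532,-.002,.063,-87)
E
```

```text
time: 9.25
position: [0.5314, -0.002, 0.0612]
tcp_rot: [[0.05, 0.001, 0.999], [-0.999, -0.004, 0.05], [0.004, -1.0, 0.0]]
ft_force: [-6.4, -0.5, 20.0]
finger_gap: 0.196
rot [0.004 0.001 0.002] deg 0.3 shift [0.6 0.  1.8] yaw -87.1 j7 -102
```

```bash
python3 -m inch '[[0,0,0.08,0,0,-1,0.1],[0,0,0.08,0,0,-1,0.1],[0,0,0.08,0,0,-1,0.1],[0,0,0.08,0,0,-1,0.1],[0,0,0.08,0,0,-1,0.1]]' 80
python3 - <<'E'
from h import *
to(.532,-.002,.062,3)
E
```

```text
time: 9.88
position: [0.5347, -0.0023, 0.0613]
tcp_rot: [[0.432, 0.007, 0.902], [-0.902, -0.001, 0.432], [0.004, -1.0, 0.006]]
ft_force: [-4.5, -0.9, 12.7]
finger_gap: 0.201
rot [-0.004  0.007  1.177] deg 67.4 shift [-2.7  0.3  0.7] yaw -64.4 j7 -83
```

```bash
python3 -m inch '[[0,0.004,0.15,-2,0,-1,0.1],[0,0.003,0.15,-2,0,-1,0.1],[0,0,0.15,-1,0,-1,0.1],[0,0,0.15,-1,0,-1,0.1],[0,0,0.15,0,0,-1,0.1]]' 80
python3 - <<'E'
from h import *
to(.532,-.002,.062,3)
E
```

```text
time: 10.5
position: [0.5341, -0.0009, 0.0613]
tcp_rot: [[0.935, 0.008, 0.354], [-0.354, 0.007, 0.935], [0.005, -1.0, 0.009]]
ft_force: [-1.3, 1.5, 9.5]
finger_gap: 0.196
rot [-0.008  0.006  0.414] deg 23.7 shift [-2.1 -1.1  0.7] yaw -20.7 j7 -46
```

```bash
python3 -m inch '[[-0.004,0.004,0.14,-1,-1,-1,0.1],[-0.004,0.003,0.14,-1,0,-1,0.1],[0,0,0.14,-1,0,-1,0.1],[0,0,0,-1,0,0,0.1],[0,0,0,0,0,2,0.1]]' 80
python3 - <<'E'
from h import *
to(.532,-.002,.062,3)
E
```

```text
time: 11.12
position: [0.5344, -0.001, 0.0643]
tcp_rot: [[0.998, 0.007, -0.067], [0.067, 0.002, 0.998], [0.007, -1.0, 0.001]]
ft_force: [-1.4, -0.2, 5.2]
finger_gap: 0.192
rot [-0.002  0.007 -0.015] deg 0.9 shift [-2.4 -1.  -2.3] yaw 3.8 j7 -26
```

Turned about 91°. Now raise it slowly.

```bash
python3 -m inch '[[0,0.005,0,-1,-1,5,0.1],[0,0,0,0,0,10,0.1],[0,0,0,0,0,20,0.1],[0,0,0,0,0,30,0.1],[0,0,0,0,0,0,0.1]]' 80
python3 - <<'E'
from h import *
to(.56,.304,.15,3)
snap('side','d6')
snap('scene','s6')
E
```

```text
time: 11.75
position: [0.5313, -0.0025, 0.1291]
tcp_rot: [[0.998, -0.003, -0.067], [0.067, 0.003, 0.998], [-0.003, -1.0, 0.003]]
ft_force: [-0.7, 0.3, -3.5]
finger_gap: 0.196
rot [-0.003 -0.003 -0.015] deg 0.9 shift [ 28.7 306.5  20.9] yaw 3.9 j7 -21
```

View pics/d6.png

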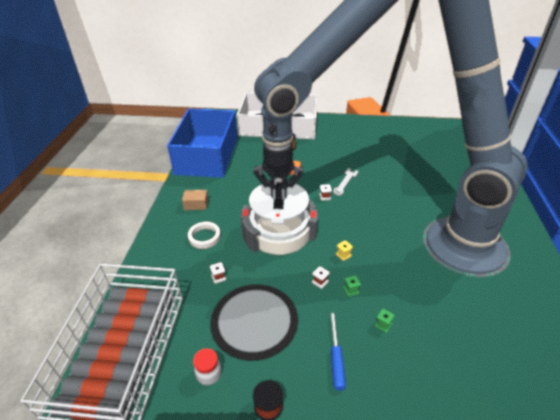

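```bash
python3 -m inch '[[0,0,0,6,40,10,0.1],[0,0,0,6,50,0,0.1],[0,0,0,6,50,0,0.1],[0,0,0,6,50,0,0.1],[0,0,0,5,50,0,0.1]]' 80
python3 -m inch '[[0,0,0,0,40,0,0.1],[0,0,0,0,15,0,0.1],[0,0,0,0,0,0,0.1],[0,0,0,0,0,0,0.1],[0,0,0,0,0,0,0.1]]' 80
python3 - <<'E'
from h import *
to(.559,.304,.018,3)
E
```

```text
time: 12.48
position: [0.554, 0.233, 0.1265]
tcp_rot: [[0.998, -0.025, -0.054], [0.054, -0.006, 0.999], [-0.025, -1.0, -0.005]]
ft_force: [0.8, -1.1, -3.3]
finger_gap: 0.198
time: 13.1
position: [0.5505, 0.288, 0.1191]
tcp_rot: [[0.998, -0.035, -0.057], [0.056, -0.013, 0.998], [-0.036, -0.999, -0.011]]
ft_force: [0.6, -0.0, -2.9]
finger_gap: 0.2
rot [ 0.013 -0.035 -0.004] deg 2.2 shift [   8.5   16.  -101.1] yaw 3.2 j7 -50
```

```bash
python3 -m inch '[[0.013,-0.035,0,8,14,-25,0.1],[0,0,0,0,2,-25,0.1],[0,0,0,0,0,-20,0.1],[0,0,0,0,0,-10,0.1],[0,0,0,0,0,0,0.1]]' 80
python3 - <<'E'
from h import *
to(.559,.304,.018,3)
E
```

```text
time: 13.72
position: [0.5623, 0.2975, 0.0376]
tcp_rot: [[0.999, 0.004, -0.047], [0.047, -0.003, 0.999], [0.004, -1.0, -0.003]]
ft_force: [-0.5, -0.5, -3.4]
finger_gap: 0.195
rot [0.003 0.004 0.005] deg 0.4 shift [ -3.3   6.5 -19.6] yaw 2.7 j7 -55
```

```bash
python3 -m inch '[[0,0.004,0.005,-3,6,-8,0.1],[0,0,0,0,0,-6,0.1],[0,0,0,0,0,-4,0.1],[0,0,0,0,0,-2,0.1],[0,0,0,0,0,0,0.1]]' 80
python3 - <<'E'
from h import *
to(.559,.304,.018,3)
E
```

```text
time: 14.35
position: [0.5603, 0.3051, 0.0185]
tcp_rot: [[0.999, 0.003, -0.052], [0.052, -0.0, 0.999], [0.003, -1.0, -0.001]]
ft_force: [-0.7, -1.4, -2.2]
finger_gap: 0.195
rot [ 0.     0.003 -0.   ] deg 0.2 shift [-1.3 -1.1 -0.5] yaw 3.0 j7 -56
```

Just touching. Open up and look.

```bash
python3 -m inch '[[0,0,0,0,0,-1,0.1],[0,0,0,0,0,0,1],[0,0,0,0,0,0,1],[0,0,0,0,0,0,1],[0,0,0,0,0,0,1]]' 40
python3 - <<'E'
from h import *
to(.559,.304,.018,3)
snap('side','d7');snap('wrist','w7')
E
```

```text
time: 14.98
position: [0.5618, 0.3063, 0.0198]
tcp_rot: [[0.999, 0.007, -0.052], [0.052, 0.002, 0.999], [0.007, -1.0, 0.001]]
ft_force: [-0.9, 0.1, -0.8]
finger_gap: 0.997
rot [-0.002  0.007  0.   ] deg 0.4 shift [-2.8 -2.3 -1.8] yaw 3.0 j7 -56
```

View pics/d7.png

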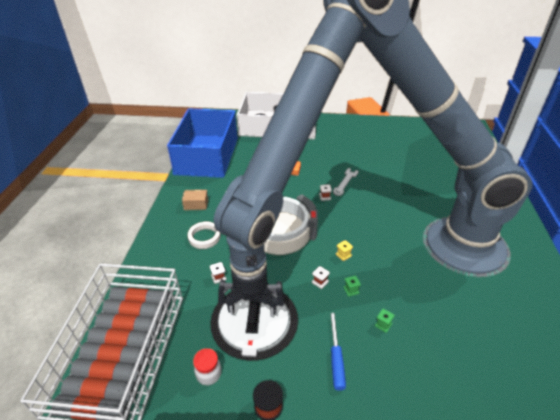

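View pics/w7.png

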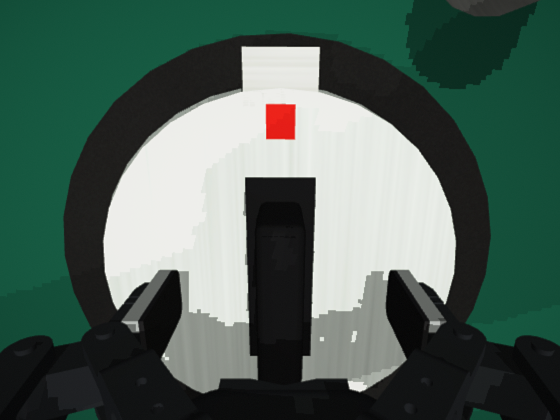

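```bash
python3 -m inch '[[0,0,0,0,0,20,1],[0,0,0,0,0,40,1],[0,0,0,-20,-20,50,1],[0,0,0,-40,-30,30,1],[0,0,0,-40,-40,0,1]]' 40
python3 - <<'E'
from h import *
to(.406,.172,.17,3)
s,_=snap('wrist','w8');print(proj(campose('wrist',s),[.406,.172,.036]))
E
```

```text
time: 15.7
position: [0.4619, 0.2189, 0.1686]
tcp_rot: [[0.998, 0.013, -0.055], [0.055, 0.007, 0.998], [0.013, -1.0, 0.006]]
ft_force: [0.4, -1.2, 0.1]
finger_gap: 0.998
rot [-0.007  0.013 -0.003] deg 0.8 shift [-55.9 -46.9   1.4] yaw 3.2 j7 -45
[211.37776896 248.68792411]
```

View pics/w8.png

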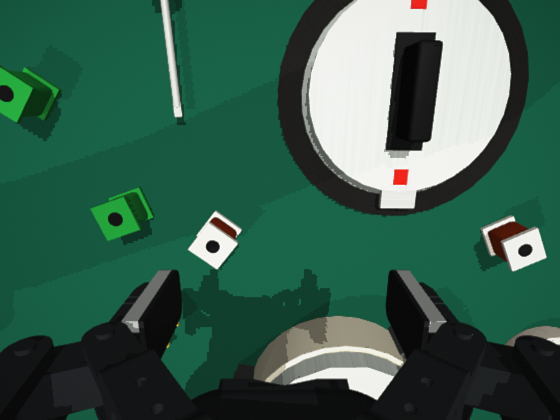

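```bash
cat >> h.py <<'E'
def coil(name,cp,u,v,h=40,z=.036):
    im=cv2.imread(name).astype(int)
    m=((im.min(2)>150)&(im.max(2)-im.min(2)<50)).astype(np.uint8)
    m=cv2.morphologyEx(m,cv2.MORPH_CLOSE,np.ones((3,3),np.uint8))
    n,l,st,c=cv2.connectedComponentsWithStats(m)
    lab=[l[y,x] for y in range(v-h,v+h) for x in range(u-h,u+h) if 0<=y<420 and 0<=x<560 and l[y,x]]
    b=np.bincount(lab).argmax();k=(l==b).astype(np.uint8)
    ct=max(cv2.findContours(k,0,2)[0],key=cv2.contourArea)
    q=np.array([onz(cp,*p[0],z)[:2] for p in ct],np.float32)*1000
    r=cv2.minAreaRect(q);print(name,st[b],'rect mm',r)
    return r
E
python3 - <<'E'
from h import *
s=ctrl.state();cp=campose('wrist',s)
coil('pics/w8.png',cp,213,246);coil('pics/w8.png',cp,525,250)
print(onz(cp,213,246,.036),onz(cp,525,250,.036))
E
```

```text
pics/w8.png [ 188  211   53   58 1262] rect mm ((401.6460876464844, 171.1525421142578), (42.20403289794922, 31.426692962646484), 54.90154266357422)
pics/w8.png [ 503  228   43   43 1006] rect mm ((660.7437133789062, 176.4381103515625), (29.598384857177734, 30.07321548461914), 29.546951293945312)
[0.39937586 0.16615115 0.036     ] [0.66121973 0.17624828 0.036     ]
```

```bash
python3 -m inch '[[0,0,0.18,-25,-20,0,1],[0,0,0.18,-20,-15,0,1],[0,0,0.18,0,0,0,1],[0,0,0.18,0,0,0,1],[0,0,0.18,0,0,0,1]]' 40
python3 -m inch '[[0,0,0,0,0,0,1],[0,0,0,0,0,0,1],[0,0,0,0,0,0,1],[0,0,0,0,0,0,1],[0,0,0,0,0,0,1]]' 40
python3 - <<'E'
from h import *
to(.406,.172,.17,55)
s,_=snap('wrist','w9');print(proj(campose('wrist',s),[.406,.172,.036]))
E
```

```text
time: 16.38
position: [0.4079, 0.1742, 0.1712]
tcp_rot: [[0.554, 0.017, -0.832], [0.832, -0.002, 0.555], [0.007, -1.0, -0.015]]
ft_force: [1.1, 0.0, -0.5]
finger_gap: 1.004
time: 17.0
position: [0.4083, 0.175, 0.1728]
tcp_rot: [[0.56, 0.019, -0.828], [0.829, -0.003, 0.56], [0.008, -1.0, -0.018]]
ft_force: [0.0, -0.8, 0.2]
finger_gap: 0.997
rot [ 0.003  0.019 -0.016] deg 1.5 shift [-2.3 -3.  -2.8] yaw 55.9 j7 6
[276.13212488 192.04872425]
```

View pics/w9.png

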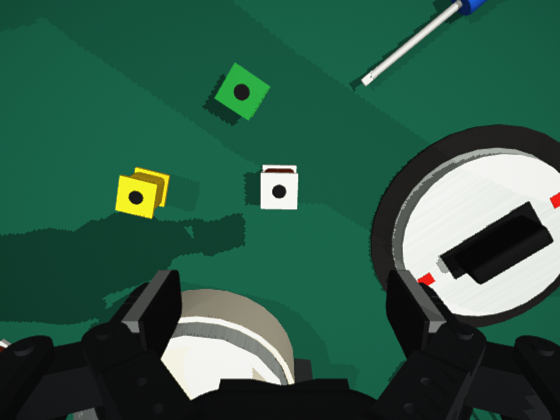

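Run:
```python
from h import *
s=ctrl.state();cp=campose('wrist',s);print(onz(cp,279,191,.036));coil('pics/w9.png',cp,279,200)
to(.407,.170,.012,56)
```

```text
[0.40660673 0.17442588 0.036     ]
pics/w9.png [ 261  165   37   44 1295] rect mm ((403.7102966308594, 176.29132080078125), (29.695354461669922, 36.101715087890625), 55.80986404418945)
rot [0.003 0.019 0.001] deg 1.1 shift [  -1.3   -4.9 -160.8] yaw 55.9 j7 6
```

```bash
python3 -m inch '[[0,0.019,0,-2,-2,-40,1],[0,0,0,0,0,-50,1],[0,0,0,0,0,-40,1],[0,0,0,0,0,-15,1],[0,0,0,0,0,0,1]]' 40
python3 - <<'E'
from h import *
to(.406,.173,.005,56)
E
```

```text
time: 17.68
position: [0.4078, 0.1732, 0.0241]
tcp_rot: [[0.562, 0.003, -0.827], [0.827, -0.002, 0.562], [-0.0, -1.0, -0.003]]
ft_force: [0.4, 0.5, -0.4]
finger_gap: 0.996
rot [0.002 0.003 0.004] deg 0.3 shift [ -1.8  -0.2 -19.1] yaw 55.8 j7 -11
```

```bash
python3 -m inch '[[0,0,0,-2,0,-10,1],[0,0,0,0,0,-8,1],[0,0,0,0,0,-1,0.2],[0,0,0,0,0,0,0.2],[0,0,0,0,0,0,0.2]]' 30
python3 -m inch '[[0,0,0,0,0,0,0.2],[0,0,0,0,0,0,0.2],[0,0,0,0,0,0,0.2],[0,0,0,0,0,0,0.2],[0,0,0,0,0,0,0.2]]' 30
python3 - <<'E'
from h import *
to(.406,.173,.005,56)
E
```

```text
time: 18.3
position: [0.4075, 0.1738, 0.006]
tcp_rot: [[0.563, 0.007, -0.826], [0.826, -0.001, 0.563], [0.003, -1.0, -0.006]]
ft_force: [-0.5, -0.4, 1.4]
finger_gap: 0.373
time: 18.92
position: [0.4077, 0.1737, 0.0062]
tcp_rot: [[0.564, 0.007, -0.826], [0.826, -0.001, 0.564], [0.004, -1.0, -0.006]]
ft_force: [-0.0, -1.0, -1.0]
finger_gap: 0.349
rot [0.001 0.007 0.005] deg 0.5 shift [-1.7 -0.7 -1.2] yaw 55.7 j7 -13
```

```bash
python3 -m inch '[[0,0,0,0,0,25,0.2],[0,0,0,0,0,50,0.2],[0,0.006,-0.15,10,-20,45,0.2],[0,0,-0.15,35,-45,0,0.2],[0,0,-0.15,35,-50,0,0.2]]' 30
python3 -m inch '[[0,0,0,35,-50,0,0.2],[0,0,0,20,-25,0,0.2],[0,0,0,0,0,0,0.2],[0,0,0,0,0,0,0.2],[0,0,0,0,0,0,0.2]]' 30
python3 - <<'E'
from h import *
to(.551,-.035,.09,30)
s,_=snap('wrist','w10')
E
```

```text
time: 19.55
position: [0.4869, 0.0601, 0.1308]
tcp_rot: [[0.867, 0.001, -0.498], [0.498, 0.002, 0.867], [0.002, -1.0, 0.001]]
ft_force: [0.0, 0.1, -0.6]
finger_gap: 0.347
time: 20.18
position: [0.5439, -0.021, 0.1305]
tcp_rot: [[0.871, 0.001, -0.491], [0.491, 0.001, 0.871], [0.002, -1.0, 0.0]]
ft_force: [-0.1, -0.2, 0.2]
finger_gap: 0.347
rot [-0.001  0.001  0.01 ] deg 0.6 shift [  7.1 -14.  -40.5] yaw 29.4 j7 4
```

View pics/w10.png

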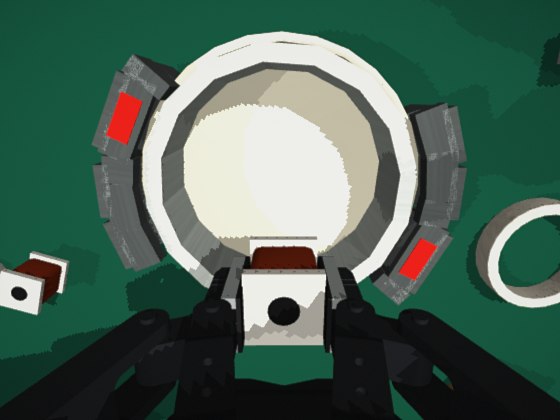

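```bash
python3 -m inch '[[0,0,0.01,7,-14,0,0.2],[0,0,0,0,0,-30,0.2],[0,0,0,0,0,-30,0.2],[0,0,0,0,0,-15,0.2],[0,0,0,0,0,0,0.2]]' 30
python3 - <<'E'
from h import *
to(.551,-.035,.0125,30)
E
```

```text
time: 20.85
position: [0.5531, -0.0365, 0.0549]
tcp_rot: [[0.864, 0.005, -0.504], [0.504, -0.001, 0.864], [0.004, -1.0, -0.003]]
ft_force: [0.3, 0.4, -0.1]
finger_gap: 0.348
rot [ 0.001  0.005 -0.004] deg 0.4 shift [ -2.1   1.5 -42.4] yaw 30.2 j7 1
```

```bash
python3 -m inch '[[0,0.005,0,-2,2,-15,0.2],[0,0,0,0,0,-15,0.2],[0,0,0,0,0,-8,0.2],[0,0,0,0,0,-2,0.2],[0,0,0,0,0,0,0.2]]' 30
python3 - <<'E'
from h import *
to(.551,-.035,.0125,30)
E
```

```text
time: 21.48
position: [0.5525, -0.0342, 0.014]
tcp_rot: [[0.864, 0.003, -0.504], [0.504, -0.001, 0.864], [0.002, -1.0, -0.003]]
ft_force: [0.2, -0.3, -0.6]
finger_gap: 0.353
rot [ 0.001  0.003 -0.004] deg 0.3 shift [-1.5 -0.8 -1.5] yaw 30.3 j7 -2
```

```bash
python3 -m inch '[[0,0,0,0,0,-1,0.2],[0,0,0,0,0,0,0.5],[0,0,0,0,0,0,0.5],[0,0,0,0,0,0,0.5],[0,0,0,0,0,10,0.5]]' 30
python3 -m inch '[[0,0,0,0,0,20,0.5],[0,0,0,0,0,40,0.5],[0,0,0,0,0,40,0.5],[0,0,0,10,20,30,0.8],[0,0,0,20,45,0,1]]' 30
python3 - <<'E'
from h import *
to(.671,.183,.18,29.5)
s,_=snap('side','d11');snap('scene','s11')
E
```

```text
time: 22.1
position: [0.5509, -0.034, 0.0235]
tcp_rot: [[0.863, 0.0, -0.504], [0.504, -0.002, 0.863], [-0.001, -1.0, -0.002]]
ft_force: [-0.1, 0.5, 0.2]
finger_gap: 0.497
time: 22.72
position: [0.5841, 0.0277, 0.1657]
tcp_rot: [[0.868, 0.01, -0.497], [0.497, -0.005, 0.868], [0.006, -1.0, -0.009]]
ft_force: [0.4, -0.8, -1.4]
finger_gap: 0.903
rot [ 0.005  0.01  -0.005] deg 0.7 shift [ 86.9 155.3  14.3] yaw 29.8 j7 1
```

View pics/d11.png

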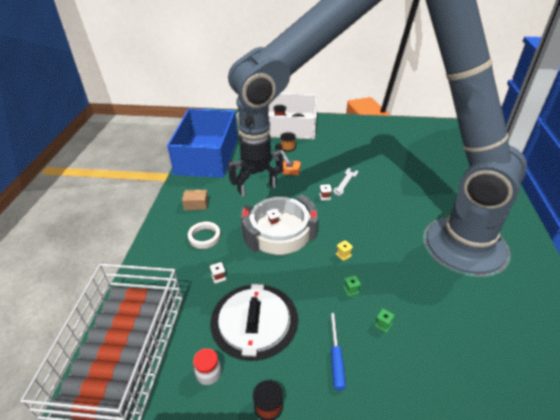

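View pics/s11.png

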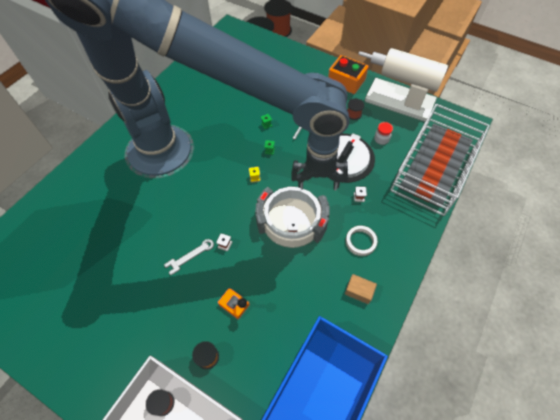

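```bash
python3 -m inch '[[0,0,0,28,48,5,1],[0,0,0,28,48,4,1],[0,0,0,20,38,4,1],[0,0,0,0,0,0,1],[0,0,0,0,0,0,1]]' 30
python3 - <<'E'
from h import *
to(.671,.183,.17,29.5)
s,_=snap('wrist','w12');cp=campose('wrist',s);u,v=proj(cp,[.671,.183,.036]);print(u,v)
coil('pics/w12.png',cp,int(u),int(v),15)
E
```

```text
time: 23.45
position: [0.6619, 0.1702, 0.1842]
tcp_rot: [[0.863, 0.014, -0.505], [0.505, 0.001, 0.863], [0.013, -1.0, -0.006]]
ft_force: [-0.0, -0.3, 0.1]
finger_gap: 1.001
rot [-0.001  0.014 -0.014] deg 1.1 shift [  9.1  12.8 -14.2] yaw 30.3 j7 -9
297.02909589660044 183.7330672657242
pics/w12.png [ 282  159   37   43 1239] rect mm ((671.4171142578125, 186.5554962158203), (30.42106819152832, 35.782020568847656), 29.0626220703125)
```

View pics/w12.png

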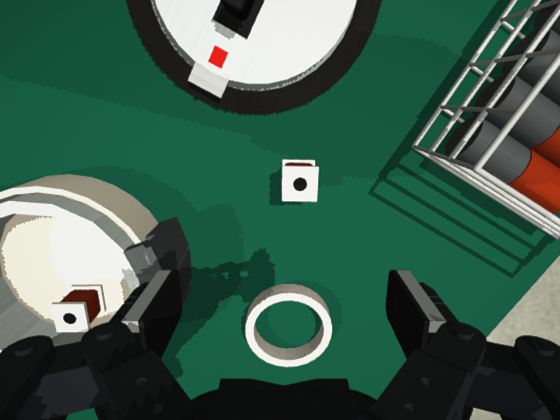

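```bash
python3 - <<'E'
from h import *
s=ctrl.state();cp=campose('wrist',s);print(onz(cp,300,184,.036),onz(cp,289,325,.01))
to(.672,.183,.005,29.5)
E
python3 -m inch '[[0,0.014,-0.014,10,12,-40,1],[0,0,0,0,0,-50,1],[0,0,0,0,0,-45,1],[0,0,0,0,0,-15,1],[0,0,0,0,0,0,1]]' 40
python3 - <<'E'
from h import *
to(.672,.183,.005,29.5)
E
```

```text
[0.67330906 0.18441205 0.036     ] [0.74653565 0.04384297 0.01      ]
rot [-0.002  0.014 -0.014] deg 1.2 shift [  10.1   12.5 -179.4] yaw 30.3 j7 -9
time: 24.12
position: [0.6735, 0.1738, 0.0347]
tcp_rot: [[0.875, 0.005, -0.484], [0.484, -0.001, 0.875], [0.004, -1.0, -0.004]]
ft_force: [-0.4, -0.7, 0.6]
finger_gap: 1.001
rot [0.001 0.005 0.01 ] deg 0.7 shift [ -1.5   9.2 -29.7] yaw 28.9 j7 -15
```

```bash
python3 -m inch '[[0,0.004,0.01,0,10,-3,1],[0,0,0,0,1,-10,1],[0,0,0,0,1,-10,1],[0,0,0,0,0,-7,1],[0,0,0,0,0,0,1]]' 30
python3 - <<'E'
from h import *
to(.672,.184,.005,29.5)
E
```

```text
time: 24.75
position: [0.6762, 0.1878, 0.008]
tcp_rot: [[0.87, 0.008, -0.492], [0.493, 0.001, 0.87], [0.008, -1.0, -0.003]]
ft_force: [-0.3, -0.7, -0.0]
finger_gap: 0.999
rot [-0.001  0.008 -0.   ] deg 0.5 shift [-4.2 -3.8 -3. ] yaw 29.5 j7 -17
```

```bash
python3 -m inch '[[0,0.008,0,-4,-4,-3,1],[0,0,0,0,0,0,0.2],[0,0,0,0,0,0,0.2],[0,0,0,0,0,0,0.2],[0,0,0,0,0,0,0.2]]' 30
python3 -m inch '[[0,0,0,0,0,0,0.2],[0,0,0,0,0,0,0.2],[0,0,0,0,0,0,0.2],[0,0,0,0,0,0,0.2],[0,0,0,0,0,0,0.2]]' 30
python3 - <<'E'
from h import *
to(.672,.184,.005,29.5)
E
```

```text
time: 25.38
position: [0.6724, 0.1833, 0.0055]
tcp_rot: [[0.871, 0.001, -0.492], [0.492, 0.001, 0.871], [0.001, -1.0, 0.001]]
ft_force: [-0.9, 0.3, -0.8]
finger_gap: 0.35
time: 26.0
position: [0.6723, 0.1833, 0.0054]
tcp_rot: [[0.871, 0.001, -0.492], [0.492, 0.001, 0.871], [0.001, -1.0, 0.001]]
ft_force: [0.6, -0.4, 1.0]
finger_gap: 0.349
rot [-0.001  0.001  0.   ] deg 0.1 shift [-0.3  0.7 -0.4] yaw 29.5 j7 -16
```

```bash
python3 -m inch '[[0,0,0,0,0,25,0.2],[0,0,0,0,0,50,0.2],[0,0,0,-10,-15,50,0.2],[0,0,0,-35,-45,0,0.2],[0,0,0,-35,-45,0,0.2]]' 30
python3 -m inch '[[0,0,0,-35,-45,0,0.2],[0,0,0,-15,-20,0,0.2],[0,0,0,0,0,0,0.2],[0,0,0,0,0,0,0.2],[0,0,0,0,0,0,0.2]]' 30
python3 - <<'E'
from h import *
to(.532,-.002,.0125,30)
E
```

```text
time: 26.62
position: [0.5926, 0.0825, 0.1415]
tcp_rot: [[0.867, 0.009, -0.498], [0.498, 0.006, 0.867], [0.011, -1.0, 0.001]]
ft_force: [0.1, -1.1, 0.3]
finger_gap: 0.346
time: 27.25
position: [0.542, 0.0144, 0.1485]
tcp_rot: [[0.868, 0.018, -0.496], [0.496, 0.002, 0.868], [0.017, -1.0, -0.007]]
ft_force: [-1.0, -0.0, -0.6]
finger_gap: 0.346
rot [-0.002  0.018  0.004] deg 1.1 shift [ -10.   -16.4 -136. ] yaw 29.8 j7 1
```

```bash
python3 -m inch '[[0,0.018,0,-9,-15,0,0.2],[0,0,0,0,0,-30,0.2],[0,0,0,0,0,-30,0.2],[0,0,0,0,0,-10,0.2],[0,0,0,0,0,0,0.2]]' 30
python3 - <<'E'
from h import *
to(.532,-.001,.0125,30)
s,_=snap('wrist','w13')
E
```

```text
time: 27.88
position: [0.5336, -0.0012, 0.0773]
tcp_rot: [[0.867, -0.001, -0.499], [0.499, 0.002, 0.867], [0.0, -1.0, 0.003]]
ft_force: [0.0, -0.3, -0.5]
finger_gap: 0.347
rot [-0.002 -0.001  0.002] deg 0.2 shift [ -1.6   0.2 -64.8] yaw 29.9 j7 -2
```

View pics/w13.png

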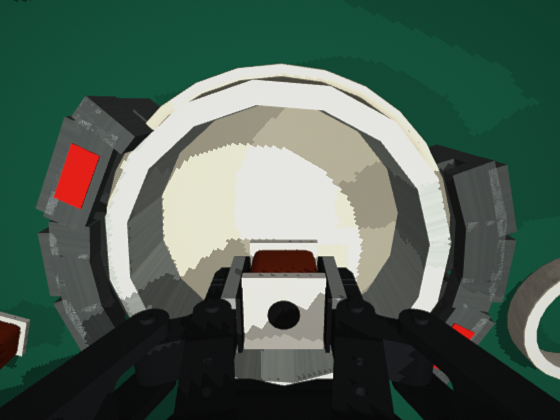

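```bash
python3 -m inch '[[0,0,0,-2,2,-20,0.2],[0,0,0,0,0,-20,0.2],[0,0,0,-1,0,-14,0.2],[0,0,0,-1,0,-6,0.2],[0,0,0,0,0,-2,0.2]]' 30
python3 - <<'E'
from h import *
to(.531,.001,.0118,30)
E
```

```text
time: 28.55
position: [0.5304, 0.001, 0.0127]
tcp_rot: [[0.867, 0.002, -0.499], [0.499, 0.002, 0.867], [0.002, -1.0, 0.001]]
ft_force: [0.1, 0.8, -1.4]
finger_gap: 0.347
rot [-0.002  0.002  0.001] deg 0.2 shift [ 0.6 -0.  -0.9] yaw 29.9 j7 -7
```

```bash
python3 -m inch '[[0,0,0,0,0,-1,0.2],[0,0,0,0,0,0,0.5],[0,0,0,0,0,0,0.5],[0,0,0,0,0,0,0.5],[0,0,0,0,0,10,0.5]]' 30
python3 -m inch '[[0,0,0,0,0,20,0.5],[0,0,0,0,0,40,0.5],[0,0,0,0,0,40,0.5],[0,0,0,-20,-30,30,0.8],[0,0,0,-35,-45,20,1]]' 30
python3 - <<'E'
from h import *
s,_=snap('side','d14');snap('scene','s14')
to(.402,-.177,.2,0)
S=campose('scene')
coil('pics/s14.png',S,224,240,12)
a=cv2.imread('pics/s14.png')[150:310,160:340];cv2.imwrite('pics/z14.png',cv2.resize(a,None,fx=3.5,fy=3.5,interpolation=cv2.INTER_CUBIC))
E
```

```text
time: 29.18
position: [0.5313, 0.0012, 0.0229]
tcp_rot: [[0.867, 0.003, -0.499], [0.499, 0.002, 0.867], [0.004, -1.0, 0.0]]
ft_force: [-0.3, 0.1, -0.9]
finger_gap: 0.501
time: 29.8
position: [0.4778, -0.0705, 0.1836]
tcp_rot: [[0.862, 0.01, -0.507], [0.507, 0.004, 0.862], [0.011, -1.0, -0.001]]
ft_force: [0.7, -1.8, -0.8]
finger_gap: 0.902
rot [ 0.003  0.006 -0.518] deg 29.7 shift [-72.9 -99.8  16.9] yaw 29.7 j7 16
pics/s14.png [217 234  14  16 128] rect mm ((405.1308288574219, -180.5614776611328), (39.332096099853516, 40.84196090698242), 10.95595645904541)
```

View pics/z14.png

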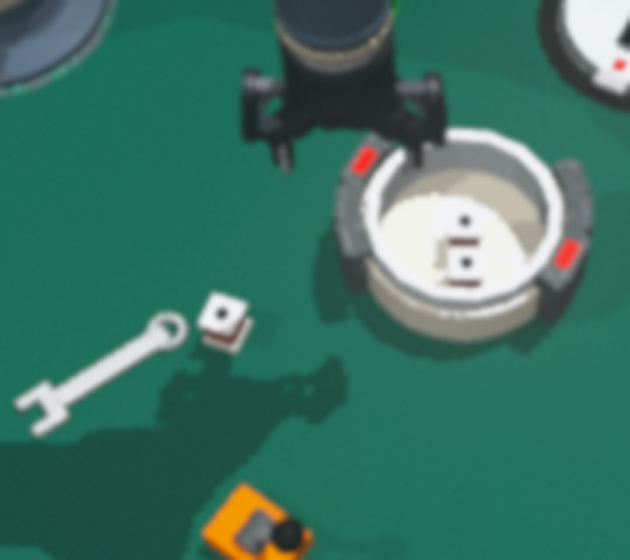

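View pics/d14.png

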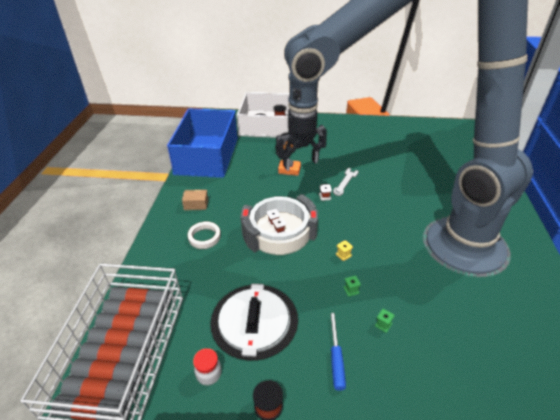

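```bash
python3 -m inch '[[0,0,-0.12,-25,-35,5,1],[0,0,-0.12,-25,-30,5,1],[0,0,-0.1,-12,-15,0,1],[0,0,0,0,0,0,1],[0,0,0,0,0,0,1]]' 30
python3 - <<'E'
from h import *
S=campose('scene');print('ring',onz(S,208,244,.006))
to(.402,-.177,.17,10)
s,_=snap('wrist','w15');cp=campose('wrist',s);u,v=proj(cp,[.402,-.177,.036]);print(u,v)
coil('pics/w15.png',cp,int(u),int(v),15)
E
```

```text
time: 30.52
position: [0.413, -0.1569, 0.1984]
tcp_rot: [[0.985, 0.013, -0.171], [0.171, -0.008, 0.985], [0.011, -1.0, -0.01]]
ft_force: [0.3, -0.9, -0.3]
finger_gap: 1.0
ring [ 0.35919114 -0.20262531  0.006     ]
rot [0.008 0.013 0.003] deg 0.9 shift [-11.  -20.1 -28.4] yaw 9.8 j7 14
264.85882782335716 205.9523285629039
pics/w15.png [ 248  180   34   41 1072] rect mm ((400.83856201171875, -171.86550903320312), (29.70246124267578, 37.48515319824219), 9.738883972167969)
```

View pics/w15.png

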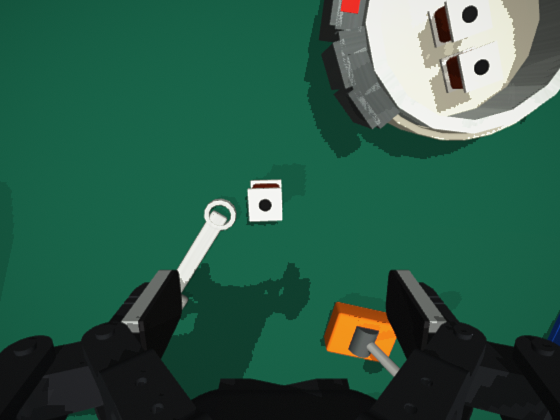

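```bash
python3 -m inch '[[0,0,0.18,-5,-10,-5,1],[0,0,0.18,-5,-10,-5,1],[0,0,0.18,0,0,-5,1],[0,0,0.18,0,0,-5,1],[0,0,0.18,0,0,-5,1]]' 30
python3 -m inch '[[0,0,0.18,0,0,0,1],[0,0,0.18,0,0,0,1],[0,0,0.18,0,0,0,1],[0,0,0.13,0,0,0,1],[0,0,0,0,0,0,1]]' 30
python3 - <<'E'
from h import *
to(.402,-.177,.03,100)
s,_=snap('wrist','w16');cp=campose('wrist',s);u,v=proj(cp,[.402,-.177,.036]);print(u,v)
coil('pics/w16.png',cp,int(u),int(v),15)
E
```

```text
time: 31.2
position: [0.4075, -0.1711, 0.1737]
tcp_rot: [[0.444, 0.017, -0.896], [0.896, 0.01, 0.444], [0.016, -1.0, -0.011]]
ft_force: [0.4, -0.0, 0.1]
finger_gap: 1.002
time: 31.82
position: [0.4114, -0.165, 0.174]
tcp_rot: [[-0.24, 0.008, -0.971], [0.971, 0.024, -0.239], [0.022, -1.0, -0.014]]
ft_force: [-0.5, 0.6, -0.5]
finger_gap: 0.999
rot [-0.024  0.009 -0.067] deg 4.1 shift [  -9.4  -12.  -144. ] yaw 103.9 j7 98
267.1764439501968 177.31236450626554
pics/w16.png [ 250  152   39   44 1394] rect mm ((398.9206848144531, -176.33770751953125), (35.785736083984375, 30.33770179748535), 12.221826553344727)
```

View pics/w16.png

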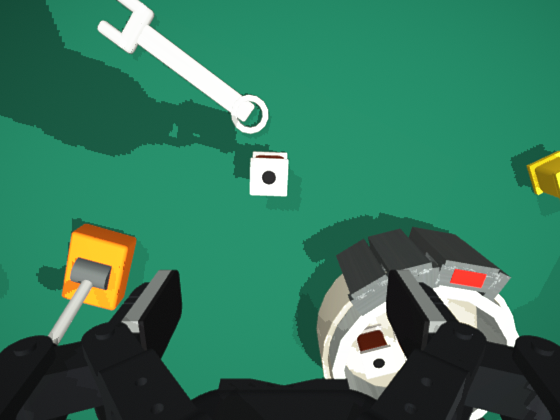

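```bash
python3 -m inch '[[-0.02,0.009,-0.05,-9,-12,-30,1],[0,0,0,0,0,-40,1],[0,0,0,0,0,-40,1],[0,0,0,0,0,-20,1],[0,0,0,0,0,0,1]]' 30
python3 - <<'E'
from h import *
to(.402,-.177,.005,101)
E
```

```text
time: 32.5
position: [0.405, -0.1762, 0.0417]
tcp_rot: [[-0.182, 0.003, -0.983], [0.983, 0.001, -0.182], [0.001, -1.0, -0.004]]
ft_force: [0.4, 0.4, 0.1]
finger_gap: 0.998
rot [-0.001  0.003  0.009] deg 0.5 shift [ -3.   -0.8 -36.7] yaw 100.5 j7 81
```

```bash
python3 -m inch '[[0,0,0.009,-3,-1,-12,1],[0,0,0,0,0,-14,1],[0,0,0,0,0,-8,1],[0,0,0,-1,0,-3,1],[0,0,0,0,0,0,1]]' 30
python3 - <<'E'
from h import *
to(.402,-.177,.005,101)
E
```

```text
time: 33.12
position: [0.4025, -0.1779, 0.0043]
tcp_rot: [[-0.19, 0.007, -0.982], [0.982, -0.001, -0.19], [-0.002, -1.0, -0.007]]
ft_force: [0.0, -0.1, -0.1]
finger_gap: 0.998
rot [0.001 0.007 0.001] deg 0.4 shift [-0.5  0.9  0.7] yaw 101.0 j7 76
```

```bash
python3 -m inch '[[0,0.007,0,0,1,1,0.2],[0,0,0,0,0,0,0.2],[0,0,0,0,0,0,0.2],[0,0,0,0,0,0,0.2],[0,0,0,0,0,0,0.2]]' 30
python3 -m inch '[[0,0,0,0,0,0,0.2],[0,0,0,0,0,0,0.2],[0,0,0,0,0,0,0.2],[0,0,0,0,0,25,0.2],[0,0,0,0,0,50,0.2]]' 30
python3 - <<'E'
from h import *
to(.513,.031,.13,30)
E
```

```text
time: 33.75
position: [0.4032, -0.1771, 0.0061]
tcp_rot: [[-0.19, 0.002, -0.982], [0.982, -0.001, -0.19], [-0.002, -1.0, -0.001]]
ft_force: [0.5, 0.4, -0.6]
finger_gap: 0.347
time: 34.38
position: [0.4005, -0.1761, 0.0799]
tcp_rot: [[-0.191, -0.006, -0.982], [0.982, 0.003, -0.191], [0.004, -1.0, 0.005]]
ft_force: [0.7, -0.6, -1.4]
finger_gap: 0.344
rot [-0.006 -0.003 -1.239] deg 71.0 shift [112.5 207.1  50.1] yaw 101.0 j7 86
```

```bash
python3 -m inch '[[0,0,-0.18,0,10,40,0.2],[0,0,-0.18,20,35,15,0.2],[0,0,-0.18,25,45,0,0.2],[0,0,-0.18,25,45,0,0.2],[0,0,-0.18,25,40,0,0.2]]' 30
python3 -m inch '[[0,0,-0.17,13,25,0,0.2],[0,0,-0.17,0,0,0,0.2],[0,0,0,0,0,0,0.2],[0,0,0,0,0,0,0.2],[0,0,0,0,0,0,0.2]]' 30
python3 - <<'E'
from h import *
to(.512,.034,.012,30)
E
```

```text
time: 35.0
position: [0.4967, -0.0026, 0.1389]
tcp_rot: [[0.675, 0.001, -0.738], [0.738, 0.001, 0.675], [0.001, -1.0, 0.0]]
ft_force: [1.0, -0.2, -0.5]
finger_gap: 0.351
time: 35.62
position: [0.51, 0.0278, 0.1384]
tcp_rot: [[0.882, 0.001, -0.472], [0.472, 0.002, 0.882], [0.002, -1.0, 0.002]]
ft_force: [-0.3, -0.2, -0.7]
finger_gap: 0.342
rot [-0.002  0.001  0.032] deg 1.8 shift [   2.     6.2 -126.4] yaw 28.2 j7 1
```

```bash
python3 -m inch '[[0,0,0.03,2,6,0,0.2],[0,0,0,0,0,-25,0.2],[0,0,0,0,0,-25,0.2],[0,0,0,0,0,-5,0.2],[0,0,0,0,0,0,0.2]]' 30
python3 - <<'E'
from h import *
to(.512,.034,.012,30)
s,_=snap('wrist','w17')
E
```

```text
time: 36.25
position: [0.5136, 0.0338, 0.0832]
tcp_rot: [[0.865, 0.003, -0.502], [0.502, 0.003, 0.865], [0.005, -1.0, 0.001]]
ft_force: [0.3, -0.1, -0.8]
finger_gap: 0.343
rot [-0.003  0.003 -0.003] deg 0.3 shift [ -1.6   0.2 -71.2] yaw 30.2 j7 -2
```

View pics/w17.png

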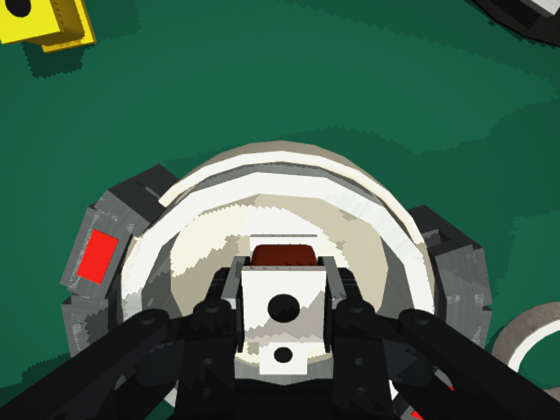

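```bash
python3 - <<'E'
from h import *
s=ctrl.state();cp=campose('wrist',s);print(onz(cp,283,355,.042))
E
python3 -m inch '[[0,0,0,-2,1,-20,0.2],[0,0,0,0,0,-22,0.2],[0,0,0,-1,0,-16,0.2],[0,0,0,-1,0,-8,0.2],[0,0,0,0,0,-3,0.2]]' 30
python3 - <<'E'
from h import *
to(.512,.034,.012,30)
E
```

```text
[ 0.55327374 -0.03258445  0.042     ]
time: 36.92
position: [0.5137, 0.0352, 0.0168]
tcp_rot: [[0.865, 0.014, -0.502], [0.502, 0.004, 0.865], [0.014, -1.0, -0.004]]
ft_force: [0.7, -0.8, -0.9]
finger_gap: 0.345
rot [-0.004  0.014 -0.002] deg 0.8 shift [-1.7 -1.2 -4.8] yaw 30.1 j7 -8
```

```bash
python3 -m inch '[[0,0.014,0,-1,0,-3,0.2],[0,0,0,0,0,-2,0.2],[0,0,0,0,0,0,0.5],[0,0,0,0,0,0,0.5],[0,0,0,0,0,0,0.5]]' 30
python3 - <<'E'
from h import *
to(.512,.034,.012,30)
E
```

```text
time: 37.55
position: [0.5127, 0.0292, 0.0121]
tcp_rot: [[0.868, -0.003, -0.497], [0.497, -0.005, 0.868], [-0.005, -1.0, -0.003]]
ft_force: [-0.4, -1.7, -0.8]
finger_gap: 0.499
rot [ 0.005 -0.003  0.003] deg 0.4 shift [-0.7  4.8 -0.1] yaw 29.8 j7 -8
```

```bash
python3 -m inch '[[0,0,0,0,1,10,0.5],[0,0,0,0,2,20,0.5],[0,0,0,0,0,40,0.5],[0,0,0,0,0,50,0.5],[0,0,0,0,20,30,1]]' 30
python3 - <<'E'
from h import *
s,_=snap('wrist','w18');snap('scene','s18')
a=cv2.imread('pics/s18.png')[130:280,220:420];cv2.imwrite('pics/z18.png',cv2.resize(a,None,fx=4,fy=4,interpolation=cv2.INTER_CUBIC))
to(.56,.305,.17,3)
E
```

```text
time: 38.17
position: [0.5118, 0.056, 0.1675]
tcp_rot: [[0.865, -0.004, -0.501], [0.501, -0.0, 0.865], [-0.003, -1.0, 0.002]]
ft_force: [0.0, 0.1, -0.0]
finger_gap: 0.7
rot [-0.002  0.003 -0.478] deg 27.4 shift [ 46.9 244.9   0.8] yaw 30.4 j7 1
```

View pics/z18.png

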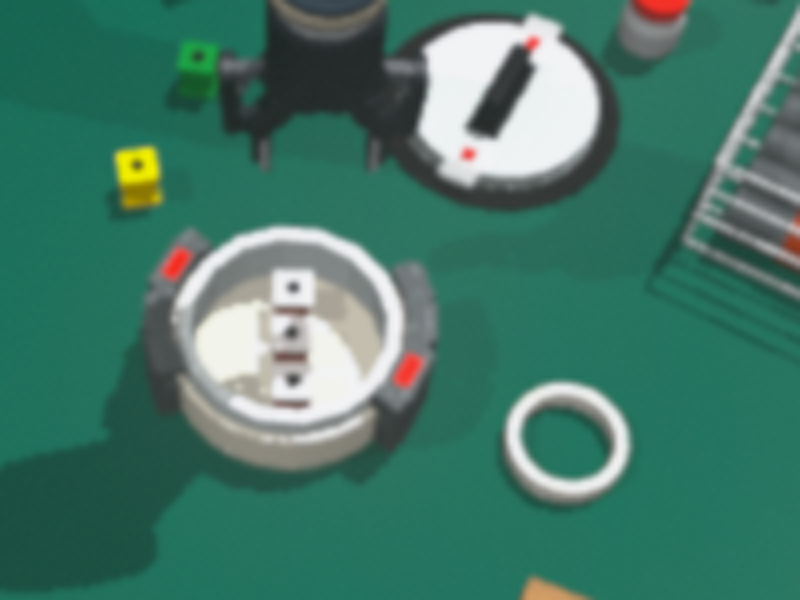

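View pics/w18.png

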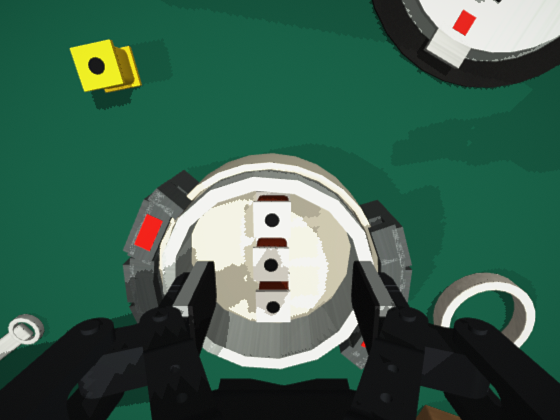

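```bash
python3 -m inch '[[0,0,-0.16,10,50,0,1],[0,0,-0.16,10,50,0,1],[0,0,-0.16,10,50,0,1],[0,0,0,10,45,0,1],[0,0,0,5,20,0,1]]' 30
python3 -m inch '[[0,0,0,0,10,0,1],[0,0,0,0,0,0,1],[0,0,0,0,0,0,1],[0,0,0,0,0,0,1],[0,0,0,0,0,0,1]]' 30
python3 - <<'E'
from h import *
s,_=snap('wrist','w19')
to(.56,.305,.018,3)
E
```

```text
time: 38.9
position: [0.5576, 0.2787, 0.1683]
tcp_rot: [[1.0, 0.001, -0.031], [0.031, -0.0, 1.0], [0.001, -1.0, -0.0]]
ft_force: [0.5, 0.2, -0.1]
finger_gap: 1.002
time: 39.52
position: [0.5566, 0.2869, 0.1671]
tcp_rot: [[1.0, -0.001, -0.031], [0.031, -0.003, 1.0], [-0.001, -1.0, -0.003]]
ft_force: [1.2, -0.7, 0.1]
finger_gap: 1.001
rot [ 0.003 -0.001  0.022] deg 1.3 shift [   3.3   18.1 -149.1] yaw 1.8 j7 -47
```

View pics/w19.png

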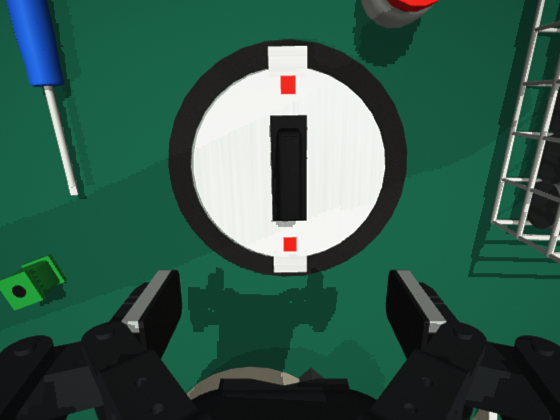

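```bash
python3 - <<'E'
from h import *
s=ctrl.state();im=cv2.imread('pics/w19.png')[:,:,::-1].astype(int)
cp=campose('wrist',s)
m=((im[:,:,0]>180)&(im[:,:,1]<60)&(im[:,:,2]<60)).astype(np.uint8);m[:60]=0
n,_,st,c=cv2.connectedComponentsWithStats(m)
P=[onz(cp,*c[i],.015) for i in range(1,n) if st[i,4]>40]
print(P);d=P[0]-P[1];print((P[0]+P[1])/2,math.degrees(math.atan2(d[1],d[0])))
E
python3 -m inch '[[0,0,0.02,4,16,-30,1],[0,0,0,0,2,-40,1],[0,0,0,0,0,-40,1],[0,0,0,0,0,-15,1],[0,0,0,0,0,0,1]]' 40
python3 - <<'E'
from h import *
to(.56,.305,.018,3)
E
```

```text
[array([0.55769216, 0.37369095, 0.015     ]), array([0.56408389, 0.23767862, 0.015     ])]
[0.56088803 0.30568479 0.015     ] 92.69056460278001
time: 40.2
position: [0.5632, 0.3041, 0.0413]
tcp_rot: [[0.999, 0.004, -0.048], [0.048, -0.001, 0.999], [0.004, -1.0, -0.001]]
ft_force: [-0.1, -0.1, 0.9]
finger_gap: 0.998
rot [0.001 0.004 0.005] deg 0.4 shift [ -3.2   0.9 -23.3] yaw 2.7 j7 -52
```

```bash
python3 -m inch '[[0,0.004,0,-2,1,-10,1],[0,0,0,0,0,-9,1],[0,0,0,-1,0,-5,1],[0,0,0,0,0,0,1],[0,0,0,0,0,0,1]]' 40
python3 - <<'E'
from h import *
to(.561,.3055,.018,2.7)
E
```

```text
time: 40.83
position: [0.5624, 0.3066, 0.0199]
tcp_rot: [[0.999, 0.006, -0.047], [0.047, 0.002, 0.999], [0.006, -1.0, 0.002]]
ft_force: [-0.7, 0.9, 0.9]
finger_gap: 0.998
rot [-0.002  0.006  0.   ] deg 0.4 shift [-1.4 -1.1 -1.9] yaw 2.7 j7 -54
```

```bash
python3 -m inch '[[0,0.006,0,-1,-1,-2,0.1],[0,0,0,0,0,0,0.1],[0,0,0,0,0,0,0.1],[0,0,0,0,0,0,0.1],[0,0,0,0,0,0,0.1]]' 80
python3 -m inch '[[0,0,0,0,0,0,0.1],[0,0,0,0,0,0,0.1],[0,0,0,0,0,0,0.1],[0,0,0,0,0,0,0.1],[0,0,0,0,0,0,0.1]]' 80
python3 - <<'E'
from h import *
to(.561,.3055,.018,2.7)
E
```

```text
time: 41.45
position: [0.5617, 0.3058, 0.0185]
tcp_rot: [[0.999, 0.0, -0.047], [0.047, 0.003, 0.999], [0.001, -1.0, 0.003]]
ft_force: [0.8, 0.0, -2.6]
finger_gap: 0.2
time: 42.08
position: [0.5616, 0.3058, 0.0185]
tcp_rot: [[0.999, 0.0, -0.047], [0.047, 0.003, 0.999], [0.0, -1.0, 0.003]]
ft_force: [0.6, 0.2, 0.7]
finger_gap: 0.2
rot [-0.003  0.     0.   ] deg 0.1 shift [-0.6 -0.3 -0.5] yaw 2.7 j7 -53
```

```bash
python3 -m inch '[[0,0,0,0,0,15,0.1],[0,0,0,0,0,40,0.1],[0,0,0,0,0,45,0.1],[0,0,0,0,-10,20,0.1],[0,0,0,-4,-40,0,0.1]]' 80
python3 -m inch '[[0,0,0,-6,-50,0,0.1],[0,0,0,-6,-50,0,0.1],[0,0,0,-6,-50,0,0.1],[0,0,0,-6,-45,0,0.1],[0,0,0,0,-20,0,0.1]]' 80
python3 - <<'E'
from h import *
to(.532,-.002,.11,3)
E
```

```text
time: 42.7
position: [0.5547, 0.2563, 0.1421]
tcp_rot: [[0.999, -0.003, -0.053], [0.053, 0.002, 0.999], [-0.003, -1.0, 0.003]]
ft_force: [-0.2, 0.4, -4.4]
finger_gap: 0.194
time: 43.32
position: [0.5249, 0.0268, 0.1396]
tcp_rot: [[0.999, -0.01, -0.048], [0.048, -0.004, 0.999], [-0.01, -1.0, -0.004]]
ft_force: [-0.0, 0.8, -3.2]
finger_gap: 0.199
rot [ 0.004 -0.01   0.005] deg 0.7 shift [  7.1 -28.8 -29.6] yaw 2.7 j7 -22
```

```bash
python3 -m inch '[[0.004,-0.01,0,7,-24,-10,0.1],[0,0,0,0,-2,-10,0.1],[0,0,0,0,0,-5,0.1],[0,0,0,0,0,0,0.1],[0,0,0,0,0,0,0.1]]' 80
python3 - <<'E'
from h import *
to(.532,-.002,.0735,3)
s,_=snap('side','d20');snap('wrist','w20')
a=cv2.imread('pics/d20.png')[160:270,210:350];cv2.imwrite('pics/d20z.png',cv2.resize(a,None,fx=5,fy=5,interpolation=cv2.INTER_CUBIC))
E
```

```text
time: 43.95
position: [0.5288, -0.0029, 0.1126]
tcp_rot: [[0.999, -0.004, -0.044], [0.044, -0.002, 0.999], [-0.004, -1.0, -0.002]]
ft_force: [0.3, 0.6, -3.8]
finger_gap: 0.199
rot [ 0.002 -0.004  0.008] deg 0.5 shift [  3.2   0.9 -39.1] yaw 2.5 j7 -21
```

View pics/d20z.png

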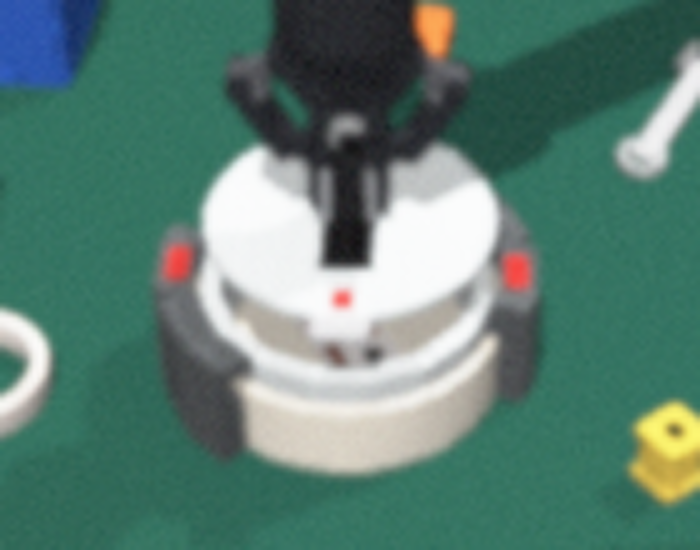

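View pics/w20.png

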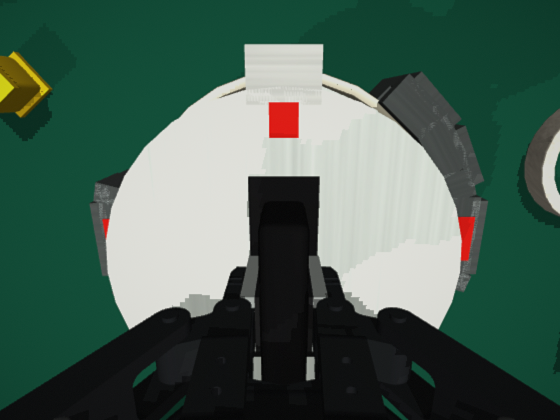

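```bash
python3 -m inch '[[0,-0.004,0.008,3,1,-5,0.1],[0,0,0,0,0,-12,0.1],[0,0,0,0,0,-10,0.1],[0,0,0,0,0,-6,0.1],[0,0,0,0,0,0,0.1]]' 80
python3 - <<'E'
from h import *
to(.532,-.002,.0735,3)
E
```

```text
time: 44.68
position: [0.5319, -0.0013, 0.0771]
tcp_rot: [[0.999, -0.001, -0.054], [0.054, -0.002, 0.999], [-0.001, -1.0, -0.002]]
ft_force: [0.1, -0.0, -2.4]
finger_gap: 0.199
rot [ 0.002 -0.001 -0.001] deg 0.1 shift [ 0.1 -0.7 -3.6] yaw 3.1 j7 -23
```

```bash
python3 -m inch '[[0,0,0,0,0,-4,0.1],[0,0,0,0,0,-4,0.1],[0,0,0,0,0,-3,0.1],[0,0,0,0,0,-3,0.1],[0,0,0,0,0,-2,0.1]]' 80
python3 - <<'E'
from h import *
to(.532,-.002,.062,3)
E
```

```text
time: 45.3
position: [0.5324, -0.0013, 0.0628]
tcp_rot: [[0.999, 0.001, -0.053], [0.053, -0.003, 0.999], [0.001, -1.0, -0.003]]
ft_force: [-3.9, -1.0, 7.3]
finger_gap: 0.198
rot [ 0.003  0.001 -0.001] deg 0.2 shift [-0.4 -0.7 -0.8] yaw 3.0 j7 -24
```

```bash
python3 -m inch '[[0,0,0,0,0,-2,0.1],[0,0,-0.1,0,0,-1,0.1],[0,0,-0.12,0,0,-1,0.1],[0,0,-0.12,0,0,-1,0.1],[0,0,-0.12,0,0,-1,0.1]]' 80
python3 - <<'E'
from h import *
to(.532,-.002,.062,-87)
E
```

```text
time: 45.92
position: [0.5348, -0.0006, 0.0614]
tcp_rot: [[0.916, 0.004, 0.402], [-0.402, -0.007, 0.916], [0.006, -1.0, -0.005]]
ft_force: [-3.5, -2.4, 9.3]
finger_gap: 0.2
rot [ 9.000e-03 -1.000e-03 -1.105e+00] deg 63.3 shift [-2.8 -1.4  0.6] yaw -23.7 j7 -47
```

```bash
python3 -m inch '[[0.004,0,-0.14,-2,-1,-1,0.1],[0.004,0,-0.14,-2,0,-1,0.1],[0,0,-0.14,-1,0,-1,0.1],[0,0,-0.14,-1,0,-1,0.1],[0,0,-0.14,-1,0,-1,0.1]]' 80
python3 - <<'E'
from h import *
to(.532,-.002,.062,-87)
E
```

```text
time: 46.55
position: [0.5299, -0.0025, 0.0614]
tcp_rot: [[0.427, 0.005, 0.904], [-0.904, -0.008, 0.427], [0.01, -1.0, 0.002]]
ft_force: [-4.7, -2.0, 10.9]
finger_gap: 0.2
rot [ 0.009  0.004 -0.389] deg 22.3 shift [2.1 0.5 0.6] yaw -64.7 j7 -81
```

```bash
python3 -m inch '[[0.004,0,-0.1,1,0,-1,0.1],[0,0,-0.1,1,0,-1,0.1],[0,0,-0.1,0,0,-1,0.1],[0,0,-0.09,0,0,-1,0.1],[0,0,0,0,0,-1,0.1]]' 80
python3 - <<'E'
from h import *
to(.532,-.002,.062,-87);print(ctrl.state()['moment'])
E
```

```text
time: 47.18
position: [0.5322, -0.0013, 0.0615]
tcp_rot: [[0.047, 0.004, 0.999], [-0.999, -0.008, 0.047], [0.008, -1.0, 0.004]]
ft_force: [-4.8, -1.6, 8.8]
finger_gap: 0.201
rot [0.008 0.004 0.005] deg 0.6 shift [-0.2 -0.7  0.5] yaw -87.3 j7 -100
[0.4475074  1.05789086 0.1462357 ]
```

```bash
python3 -m inch '[[0,0,0,0,0,3,0.1],[0,0,0,0,0,3,0.1],[0,0,0,0,0,2,0.1],[0,0,0,0,0,1,0.1],[0,0,0,0,0,0,0.1]]' 80
python3 - <<'E'
from h import *
to(.532,-.002,.069,-87)
s,_=snap('wrist','w21')
E
```

```text
time: 47.8
position: [0.5323, -0.0012, 0.0694]
tcp_rot: [[0.049, 0.005, 0.999], [-0.999, -0.008, 0.049], [0.008, -1.0, 0.004]]
ft_force: [-1.4, -1.6, 0.8]
finger_gap: 0.194
rot [0.008 0.005 0.004] deg 0.6 shift [-0.3 -0.8 -0.4] yaw -87.2 j7 -99
```

View pics/w21.png

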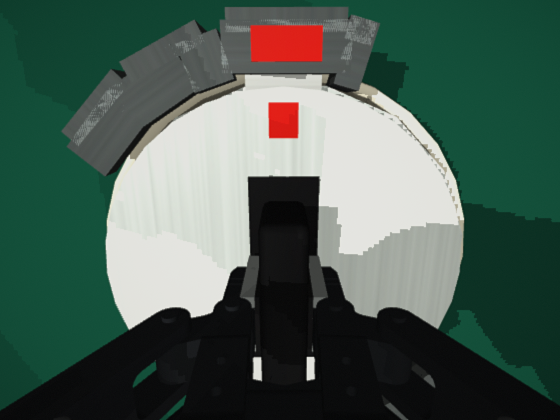

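The view is essentially identical to the initial locked picture, with the tab under the claw roof. A small upward tug to confirm the lock, then release.

```bash
python3 -m inch '[[0,0,0,0,0,2,0.1],[0,0,0,0,0,2,0.1],[0,0,0,0,0,2,0.1],[0,0,0,0,0,0,0.1],[0,0,0,0,0,0,0.1]]' 80
python3 -m inch '[[0,0,0,0,0,-1,0.1],[0,0,0,0,0,0,1],[0,0,0,0,0,0,1],[0,0,0,0,0,0,1],[0,0,0,0,0,0,1]]' 40
python3 -m inch '[[0,0,0,0,0,20,1],[0,0,0,0,0,40,1],[0,0,0,0,0,60,1],[0,0,0,0,0,50,1],[0,0,0,0,0,0,1]]' 40
python3 - <<'E'
from h import *
s,_=snap('wrist','w22')
im=cv2.imread('pics/w22.png')[:,:,::-1].astype(int)
cp=campose('wrist',s)
m=((im[:,:,0]>180)&(im[:,:,1]<60)&(im[:,:,2]<60)).astype(np.uint8)
n,_,st,c=cv2.connectedComponentsWithStats(m);P=[]
for i in range(1,n):
    if st[i,4]>40: P.append(onz(cp,*c[i],.072));print(c[i],P[-1])
for a,b in((0,-1),(1,2)):
    d=P[a]-P[b];print((P[a]+P[b])/2,math.degrees(math.atan2(d[1],d[0])))
to(.568,-.312,.22,-3)
E
```

```text
time: 48.48
position: [0.5323, -0.0013, 0.0694]
tcp_rot: [[0.049, 0.005, 0.999], [-0.999, -0.006, 0.049], [0.007, -1.0, 0.004]]
ft_force: [1.5, -0.4, -6.5]
finger_gap: 0.199
time: 49.1
position: [0.534, -0.0009, 0.0714]
tcp_rot: [[0.049, 0.01, 0.999], [-0.999, -0.007, 0.049], [0.007, -1.0, 0.009]]
ft_force: [-0.0, -0.2, -0.8]
finger_gap: 0.993
time: 49.72
position: [0.5328, -0.0008, 0.2461]
tcp_rot: [[0.049, 0.008, 0.999], [-0.999, -0.007, 0.049], [0.007, -1.0, 0.008]]
ft_force: [-0.1, -0.1, -0.3]
finger_gap: 1.002
[283.5  77.5] [0.6272412  0.00345061 0.072     ]
[282.5 111. ] [0.59992043 0.00295385 0.072     ]
[282.5 252.5] [ 0.46682708 -0.00358827  0.072     ]
[284.27758007 280.99644128] [ 0.43596265 -0.00688794  0.072     ]
[ 0.53160192 -0.00171866  0.072     ] 3.0938081325158078
[ 5.33373752e-01 -3.17209226e-04  7.20000000e-02] 2.814075735900589
rot [0.003 0.008 1.469] deg 84.2 shift [  36.6 -311.   -23.9] yaw -87.2 j7 -95
```

View pics/w22.png

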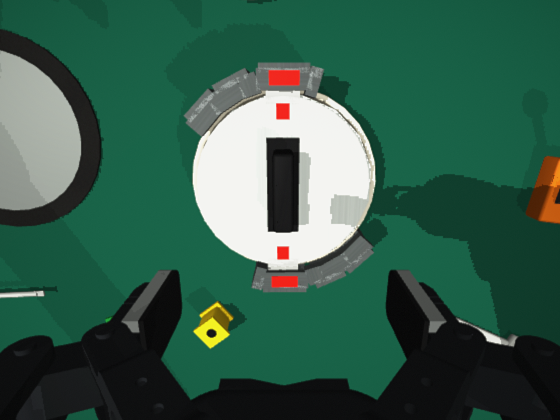

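```bash
python3 -m inch '[[0,0,0.18,7,-50,-4,0.7],[0,0,0.18,7,-55,-4,0.7],[0,0,0.18,7,-55,-4,0.7],[0,0,0.18,7,-55,-4,0.7],[0,0.008,0.18,5,-45,0,0.7]]' 40
python3 -m inch '[[0,0,0.18,0,-25,0,0.7],[0,0,0.18,0,-5,0,0.7],[0,0,0.18,0,0,0,0.7],[0,0,0,0,0,0,0.7],[0,0,0,0,0,0,0.7]]' 40
python3 - <<'E'
from h import *
to(.567,-.313,.072,-3)
s,_=snap('wrist','w23');print(proj(campose('wrist',s),[.567,-.314,.092]))
E
```

```text
time: 50.4
position: [0.5606, -0.26, 0.2195]
tcp_rot: [[0.83, -0.014, 0.558], [-0.558, 0.0, 0.83], [-0.011, -1.0, -0.007]]
ft_force: [0.3, 1.1, 0.7]
finger_gap: 0.696
time: 51.02
position: [0.5546, -0.2959, 0.2083]
tcp_rot: [[0.999, -0.028, 0.046], [-0.047, -0.002, 0.999], [-0.028, -1.0, -0.004]]
ft_force: [-0.1, 0.6, -0.4]
finger_gap: 0.696
rot [ 0.002 -0.028 -0.006] deg 1.6 shift [  12.4  -17.1 -136.3] yaw -2.7 j7 13
[303.89210446 224.43806612]
```

View pics/w23.png

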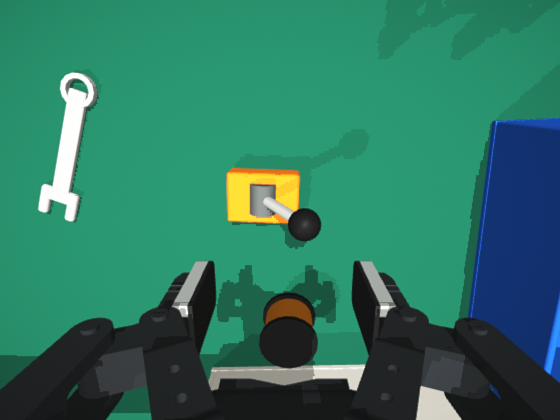

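Ball at (304,224), as predicted. Descend around it.

```bash
python3 -m inch '[[0,-0.028,0,12,-17,-30,0.7],[0,0,0,0,0,-40,0.7],[0,0,0,0,0,-40,0.7],[0,0,0,0,0,-20,0.7],[0,0,0,0,0,0,0.7]]' 40
python3 - <<'E'
from h import *
to(.567,-.313,.072,-3)
E
```

```text
time: 51.7
position: [0.5679, -0.3116, 0.0754]
tcp_rot: [[0.999, 0.003, 0.051], [-0.051, -0.004, 0.999], [0.003, -1.0, -0.004]]
ft_force: [0.4, -0.4, 0.9]
finger_gap: 0.701
rot [ 0.004  0.003 -0.001] deg 0.3 shift [-0.9 -1.4 -3.4] yaw -2.9 j7 11
```

```bash
python3 -m inch '[[0,0,0,-20,-1,-3,0.7],[0,0,0,-20,0,0,0.7],[0,0,0,-18,0,0,0.7],[0,0,0,-12,0,0,0.7],[0,0,0,0,0,0,0.7]]' 40
python3 - <<'E'
from h import *
to(.476,-.311,.072,-3)
E
```

```text
time: 52.32
position: [0.5014, -0.3124, 0.078]
tcp_rot: [[0.999, 0.014, 0.051], [-0.051, -0.009, 0.999], [0.015, -1.0, -0.008]]
ft_force: [0.1, -0.3, -0.9]
finger_gap: 0.698
rot [ 0.009  0.014 -0.001] deg 1.0 shift [-25.4   1.4  -6. ] yaw -2.9 j7 14
```

```bash
python3 -m inch '[[0,0.012,0,-8,1,-4,0.7],[0,0,0,-8,0,-2,0.7],[0,0,0,-6,0,0,0.7],[0,0,0,-5,0,0,0.7],[0,0,0,-4,0,0,0.7]]' 40
python3 - <<'E'
from h import *
to(.476,-.311,.072,-3)
s,_=snap('wrist','w24')
E
```

```text
time: 52.95
position: [0.4727, -0.3112, 0.072]
tcp_rot: [[0.999, 0.009, 0.05], [-0.05, -0.01, 0.999], [0.009, -1.0, -0.009]]
ft_force: [9.8, 0.5, -5.1]
finger_gap: 0.701
rot [ 0.01   0.009 -0.002] deg 0.8 shift [ 3.3  0.2 -0. ] yaw -2.9 j7 15
```

View pics/w24.png

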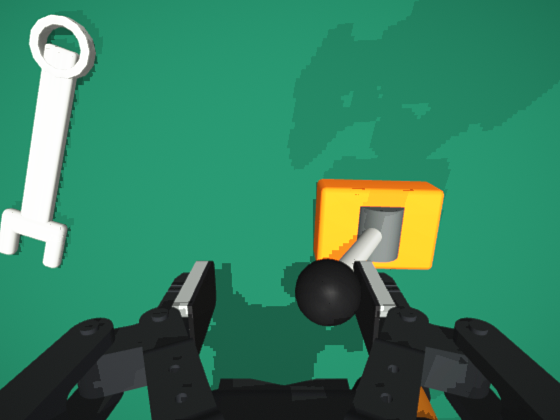

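The stop has been reached (9.8 N). Back off, rise and verify.

```bash
python3 -m inch '[[0,0,0,6,0,0,0.7],[0,0,0,6,0,0,0.7],[0,0,0,0,0,30,0.7],[0,0,0,0,0,50,0.7],[0,0,0,0,0,50,0.7]]' 40
python3 -m inch '[[0,0,0,-20,0,40,0.7],[0,0,0,0,0,20,0.7],[0,0,0,0,0,0,0.7],[0,0,0,0,0,0,0.7],[0,0,0,0,0,0,0.7]]' 40
python3 - <<'E'
from h import *
s,_=snap('wrist','w25');snap('scene','s25');snap('side','d25');print(s['position'],s['ft_force'],proj(campose('wrist',s),[.492,-.309,.092]))
a=cv2.imread('pics/s25.png')[100:330,150:400]
cv2.imwrite('pics/s25z.png',cv2.resize(a,None,fx=2.6,fy=2.6,interpolation=cv2.INTER_CUBIC))
E
```

```text
time: 53.62
position: [0.4804, -0.3097, 0.2001]
tcp_rot: [[0.999, -0.005, 0.05], [-0.05, -0.003, 0.999], [-0.005, -1.0, -0.003]]
ft_force: [-0.5, -0.9, 0.3]
finger_gap: 0.699
time: 54.25
position: [0.4599, -0.3099, 0.2635]
tcp_rot: [[0.999, -0.005, 0.05], [-0.05, -0.005, 0.999], [-0.005, -1.0, -0.005]]
ft_force: [-0.2, -0.4, 0.6]
finger_gap: 0.698
[ 0.45988942 -0.30991345  0.26349893] [-0.24449182 -0.38381303  0.62099407] [318.95211162 182.62936439]
```

View pics/w25.png

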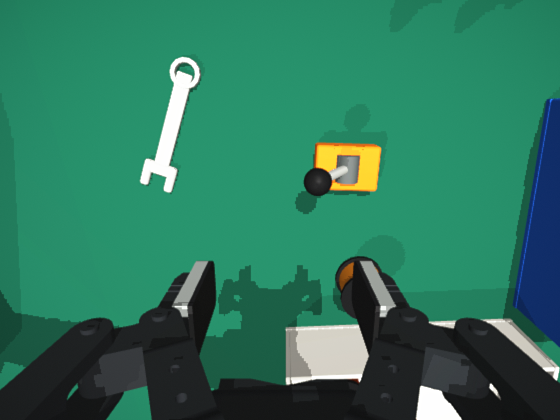

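View pics/s25z.png

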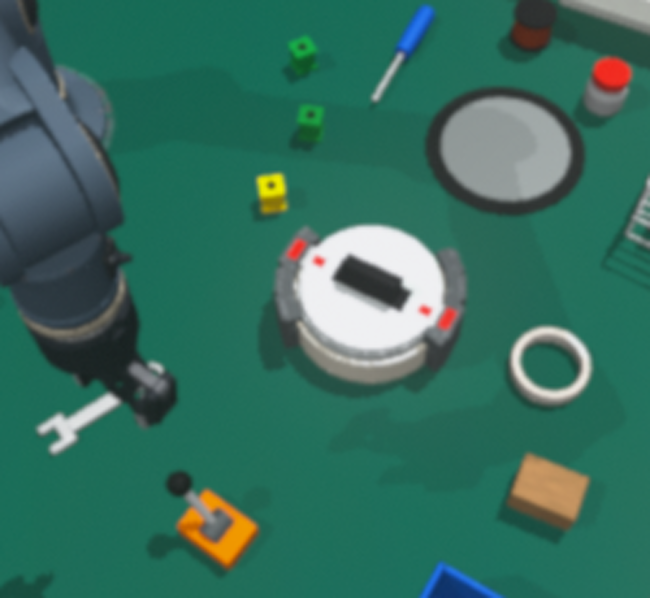

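View pics/d25.png

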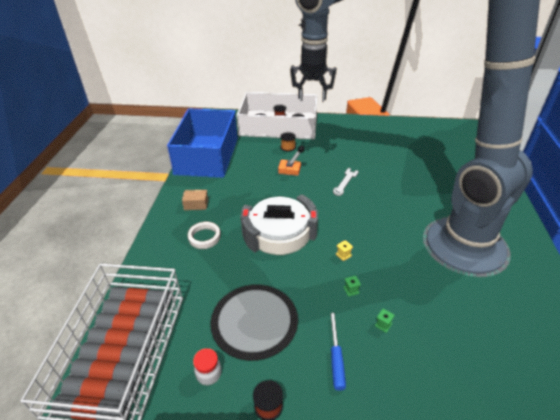

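Lever ball at wrist (318,181), matching the predicted "on" position at (319,183). The cover is locked with tabs under the claws, the look-alikes and bystanders are where they began, and the robot is clear. Handing in.

```bash
python3 -c "
from station import ctrl
print(ctrl.job_done())"
```

```text
the job is handed in; nothing more can be done
None
```

I finished the whole sequence and handed the job in at about 54 s of the 210 s allowed; the hand-in reports no verdict.

- **Sequence:** I switched the heater off, freed the cover and laid it on the mat. Then I stood the three white/brown coils in a row on the pot floor, put the cover back and locked it, and switched the heater on again. There were only three such coils on the bench; I left the yellow and the two green look-alikes alone.
- **Cover:** The red marks put its axis within about 2 mm of the pot's and its tabs within about 0.3° of the pockets. It did not move under a 6.5 N upward tug.
- **Coils:** The last view before covering showed all three upright on the floor. I have not seen them since, as the cover hides them.
- **Heater lever:** I pushed it to the stop, and the last view shows the ball within about 2 px of its original "on" position.
- **Bystanders and robot:** Every bystander in the last scene and side views stood where it began. The robot was clear, with no force on the tool.
- **Disagreements:** One wrist reading taken while the arm was still moving put two coils about 10 mm off the scene camera's values; readings at rest agreed. When I set the last coil down, the tool was pushed about 5 mm sideways, but the coil still ended upright in line with the others.

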